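# Shut the guard and set the speed lever on a tabletop pottery wheel

## Task

Get the tabletop pottery wheel ready for the next student: first press the open yellow guard lid down until its catch snaps and holds it fully shut, and only then swing the red-knobbed speed lever until it stands in line with the orange speed marker, and let go. Leave the marker where it is, and do not knock over or shift the cup, pot, bottle and wooden rib standing around.

Things in the scene. Friction and masses are not known exactly. Their poses are not given: they have to be found in the camera images.
- wheel: Blue tabletop pottery wheel, fixed to the table. Origin at table height under the middle of its control side; x to its back (away from the robot at yaw 0), y to its left, z up. Control housing: x -150 to 130, y -155 to 155, top at z 100 mm, with an open bay x -121 to 18, y -53 to 53 under the yellow lid. A white quadrant plate (x 32 to 36, radius 52 about the lever's axis) stands before the lever.
- wheel_head (a point): Centre of the top of the round aluminium wheel head (radius 108 mm, z 144), to the left of the control side at wheel x -10, y 285, in a grey splash pan of radius 130 whose rim is at z 135.
- shelf_edge (a point): Middle of the front lower edge of a plywood tool shelf over the back of the lever (wheel x 66, y 0, z 292 mm). Board 44 deep, 310 wide, 12 thick, small pots on it up to z 360; 12 mm square posts at wheel x 96, y +-146. Under it the knob is reached only with the tool leaning 25 to 50 degrees: gripper body towards the wheel's front (-x), fingers pointing down and to +x.
- guard (a joint): Angle of the yellow guard lid (rad): 0 flat and shut, 1.2 nearly upright. Hinge at the lid's back edge, along the wheel's y at wheel x 20, z 103 mm; its front edge rises to open. A light spring pushes it open. From about 0.11 down the catch resists (some 9 N near the front edge), then it snaps and holds the lid at about 0; not snapped, the lid springs up again when let go.
- guard_edge (a point): Middle of the yellow lid's outer (top) face, 115 mm from the hinge line, 10 mm short of its front edge. The lid is 120 mm long (from 5 to 125 mm from the hinge), 100 mm wide along the wheel's y, 6 mm thick. The point's z axis is the normal of the lid's outer face, its x points from the front edge to the hinge.
- guard_hinge_line (a point): Point over the middle of the lid's hinge line, 3 mm off it along the normal of the lid, on the plane of the lid's outer face.
- lever (a joint): Angle of the speed lever (rad): 0 upright, positive leaning to the wheel's +y, negative to -y; range -0.65 to 0.65. It stays where it is left (about 2.5 N at the knob moves it).
- lever_knob (a point): Centre of the red ball knob, 32 mm in diameter, 100 mm from the pivot on a 12 mm steel rod; its z axis points along the rod, away from the pivot.
- lever_pivot (a point): Pivot of the lever on the housing top (wheel x 60, y 0, z 100); the lever swings in the plane wheel x = 60, about the wheel's x axis.
- marker (a joint): Angle of the orange speed marker about the same axis and counted in the same way as the lever's: the lever is set when both angles agree.
- marker_tip (a point): Tip of the orange marker, a flat pointer 9 mm wide, 44 mm long, 70 mm from the pivot axis at its tip, in the plane wheel x = 42, between the white quadrant and the lever; its z axis points along the marker. It is stiff and is to stay where it is.
- cup: Terracotta cup, mouth radius 34, 80 mm high, origin at the centre of its underside; stands on the housing to the right (-y) of the lid.
- pot: Terracotta pot, mouth radius 45, 100 mm high, origin at the centre of its underside; stands on the wheel head.
- bottle: White plastic bottle, radius 28, 160 mm high, origin at the centre of its underside; stands on the table to the right of the wheel.
- rib: Flat wooden shaping rib 130 x 34 x 10 mm, origin at the centre of its underside, long side along its x; lies on the housing to the left (+y) of the lid.

How it is judged:
By the outcome, as a careful person would: the job done as asked, in the order asked, and still so for the second after the job is handed in, with the robot touching nothing.
It also fails if it takes over 45 s, if anything falls off the work surface, if the arm or the gripper's body presses on something with over 40 N, if the wrist force passes 120 N, or if a joint passes its speed limit or range.

## Robot

A 6-joint arm with a two-finger parallel gripper is mounted at the origin on the work surface. World frame = base frame: x ahead of the robot, y to its left, z up, the work surface at z = 0. Lengths are in m, angles in degrees, forces in N, time in s.
With the tool pointing down it reaches from about 0.4 to 0.825 m from the base axis. Payload 7 kg.
Tool frame: the origin (TCP) lies at the very end of the fingers, on their centre line; the grasp point (between the pads) lies tcp_to_grasp behind it (tcp_to_grasp is the distance from the TCP to the grasp point, in m); x points along the fingers, y is the direction in which the jaws open and shut, and the axes are right-handed (so a half turn about x gives the same grasp; the last joint's range is limited). The gripper opens to 88 mm and grips with 3 to 60 N. Pads are 19 mm wide; open, the fingers measure 130 mm over their backs; the gripper's body (78 mm by 193 mm) begins 47 mm behind the grasp point.
Start: joints at [-53.91, 20.546, 0.682, 0, -70.136, -16.507], TCP at [0.226, -0.636, 0.227] pointing down, gripper open.
Joint ranges: [-176.03, 176.03], [-82.01, 121.73], [-58.28, 71.71], [-173.87, 95.51], [-174.79, -0.11], [-173.66, 173.66]. Speed limits (degrees/s): [136.94, 136.94, 172.46, 180, 180, 180].

## Interface

Orientations are given as [roll, pitch, yaw] about the fixed x, y, z axes, in that order (R = Rz(yaw) Ry(pitch) Rx(roll)).
In Python, from plant import * gives the robot as it stands. The module is installed in compiled form; this text tells all that it offers.
- The arm moves only by the shell command python3 -m pendant 'ROWS'. ROWS is JSON, a list of rows, each an object with "claw": the finger opening in mm, from 0 to 87.6; "linear": the shift along the tool's x, y, z in mm, a list of three; "twist": the turn about the tool's x in rad. In form: [{"claw": claw, "linear": [tx, ty, tz], "twist": twist}, ...]. A call has exactly 10 rows; each row shifts and turns the commanded pose from where the row before left it, along the tool's axes as they then stand; what a row does not reach is not made up. A row lasts 1/12 s, in which the tool goes at most 41.7 mm and 7.16 degrees, less where a joint would pass 70% of its speed; a pose out of reach is approached as far as the arm can. A call with a gripper value outside its range is refused whole. The fingers move at their own pace and stop on an object; the grip force is fixed at half the most. Time passes only in rows, so rows that do not move let the fingers close, or fill a call up. It gives the time, the measured TCP pose, the force and the opening at its end, in the units of the state.
- get_obs(): the state, without advancing time (a new reading comes with each control period).
- snapshot(name): name is "scene" or "top" or "wrist"; returns (picture, depth): 400x640x3 uint8, red, green, blue; 400x640 float32, m along the optical axis (not along the pixel's ray), 0 where there is no reading.
- camera_params(name): a dict with "fx", "fy", "cx", "cy" (pixels), "k1" (the pictures are not rectified: a ray, as slopes to the right and down, at radius r is drawn at 1 + k1 r^2 times it, then the intrinsics apply), "rvec" (rotation vector, rad) and "tvec" (3), from world to camera coordinates, as OpenCV has them. Camera axes: x right, y down, z forward; pixel columns grow to the right and rows downward; lengths in m; the calibration is good to about 2 mm. A picture is of the moment at which its call begins: read the wrist's pose just before it. camera_params takes no time and is no camera call; for the wrist camera it gives the pose at the moment of the call.
- close_job(): hands the job in, once; it reports no verdict.
Trained networks look in the newest picture that a camera, given by its name, has taken for a name from the list of things; names that differ only in an ending like _2 or _b are one class to them, and where a whole thing is asked for, a point or a joint stands for the part that bears it (a point fixed in the world has none). Each returns a list of dicts, best first, with "confidence" (0 to 1); they miss things now and then, are a little off and sometimes report something else, mostly with a low value. They report only what shows in the picture. A call takes as long as a camera call.
- boxes_of(camera, target): "xy" ([column, row] in pixels, amid what is visible of it).
The state is a dict: "clock": time; "joint_pos": joint angles; "qvel": joint speeds; "tau": joint torques, N m; "tool_pos": TCP position; "orientation": TCP orientation; "force": force on the tool from outside, world axes, zero at the start; "moment": the same for the moment, N m; "opening": finger opening in m.
Only numpy, scipy, OpenCV 4.12 (cv2) and the standard library are available. Lean on these libraries where they do the work, as an engineer would, in place of code of your own. Each camera call takes 0.05 s, during which the arm holds its last target. There are 200 camera calls.

## Working session

There is one attempt and no reset: what is moved stays moved. The work goes in short steps, Python scripts to look and compute and a shell command to move; the robot and the scene stay as the last step left them, time stands still between calls to the robot, and variables do not carry over. Pictures are saved under pics/ and viewed, about 8 in all and at most 12, crops included, and the job is handed in when it is done.

```bash
mkdir -p pics; cat > h.py <<'E'
from plant import *
import numpy as np, cv2
from scipy.spatial.transform import Rotation as R
def ray(c,p):
    x=np.array([(p[0]-c['cx'])/c['fx'],(p[1]-c['cy'])/c['fy']]);u=x.copy()
    for _ in range(20): u=x/(1+c['k1']*(u@u))
    return u
def world(c,p,z):
    u=ray(c,p);Rm=R.from_rotvec(np.ravel(c['rvec'])).as_matrix()
    return Rm.T@(np.array([u[0]*z,u[1]*z,z])-np.ravel(c['tvec']))
def proj(c,P):
    q=R.from_rotvec(np.ravel(c['rvec'])).apply(P)+np.ravel(c['tvec']);u=q[...,:2]/q[...,2:]
    u=u*(1+c['k1']*(u**2).sum(-1,keepdims=True))
    return u*[c['fx'],c['fy']]+[c['cx'],c['cy']]
def dep(D,p,r=2):
    x,y=int(round(p[0])),int(round(p[1]));w=D[max(0,y-r):y+r+1,max(0,x-r):x+r+1];w=w[w>0]
    return np.median(w) if w.size else 0
E
python3 - <<'E'
from h import *
o=get_obs();print({k:np.round(o[k],3) for k in('clock','tool_pos','orientation','force','opening')})
import plant;print([k for k in dir(plant) if k[0]!='_'])
for n in('scene','top'):
    I,D=snapshot(n);cv2.imwrite(f'pics/{n}0.png',I[...,::-1]);np.save(f'{n}0.npy',D);c=camera_params(n);print(n,c)
    for t in('wheel','wheel_head','guard_edge','lever_knob','lever_pivot','marker_tip','cup','pot','bottle','rib','shelf_edge','guard_hinge_line'):
        for b in boxes_of(n,t)[:1]:
            d=dep(D,b['xy']);print(t,np.round(b['xy']),round(b['confidence'],2),np.round(world(c,b['xy'],d),3))
E
```

```text
{'clock': np.float64(0.0), 'tool_pos': array([ 0.226, -0.636,  0.226]), 'orientation': array([ 95.016,  89.908, 114.592]), 'force': array([0.095, 0.295, 0.963]), 'opening': np.float64(0.088)}
['PlanningError', 'boxes_of', 'camera_params', 'close_job', 'get_obs', 'snapshot', 'tcp_to_grasp']
scene {'fx': 371.3534057284904, 'fy': 371.3534057284904, 'cx': 317.86365810970017, 'cy': 197.3141430517591, 'k1': -0.07949519466708492, 'rvec': array([ 0.57810552,  2.56312273, -1.33388483]), 'tvec': array([0.53724001, 0.00212356, 1.38374855])}
wheel [306. 240.] 0.62 [0.68  0.112 0.144]
wheel_head [307. 244.] 0.96 [0.685 0.128 0.143]
guard_edge [300. 178.] 0.67 [ 0.593 -0.134  0.175]
lever_knob [277. 190.] 0.64 [ 0.656 -0.179  0.119]
lever_pivot [306. 240.] 0.92 [0.68  0.112 0.144]
cup [292. 158.] 0.71 [ 0.558 -0.286  0.163]
pot [334. 212.] 0.59 [0.616 0.146 0.237]
bottle [281. 157.] 0.83 [ 0.558 -0.413  0.105]
shelf_edge [307. 240.] 0.65 [0.679 0.113 0.143]
guard_hinge_line [294. 179.] 0.77 [ 0.597 -0.175  0.15 ]
top {'fx': 408.84426407916914, 'fy': 408.84426407916914, 'cx': 320.2352116066439, 'cy': 195.4319515389174, 'k1': -0.06314794342432982, 'rvec': array([ 2.11349128, -2.13862229,  0.15930572]), 'tvec': array([0.05276204, 0.63279982, 1.14746253])}
wheel [369. 190.] 0.61 [ 0.64  -0.093  0.1  ]
wheel_head [363. 193.] 0.81 [ 0.632 -0.077  0.101]
guard_edge [397. 205.] 0.59 [ 0.583 -0.159  0.176]
lever_knob [436. 217.] 0.57 [ 0.558 -0.276  0.107]
lever_pivot [368. 193.] 0.56 [ 0.632 -0.091  0.1  ]
marker_tip [369. 189.] 0.55 [ 0.641 -0.094  0.1  ]
cup [437. 217.] 0.96 [ 0.56  -0.279  0.109]
pot [297. 197.] 0.89 [0.615 0.108 0.15 ]
bottle [483. 222.] 0.64 [ 0.545 -0.407  0.107]
rib [352. 213.] 0.96 [ 0.573 -0.045  0.11 ]
shelf_edge [369. 190.] 0.75 [ 0.638 -0.094  0.1  ]
guard_hinge_line [397. 205.] 0.74 [ 0.583 -0.158  0.176]
```

```bash
python3 - <<'E'
import cv2
a=cv2.imread('pics/scene0.png')[100:300,200:420];cv2.imwrite('pics/s0c.png',cv2.resize(a,None,fx=3,fy=3))
a=cv2.imread('pics/top0.png')[80:300,250:530];cv2.imwrite('pics/t0c.png',cv2.resize(a,None,fx=2.7,fy=2.7))
E
```

```text
(no output)
```

View pics/s0c.png

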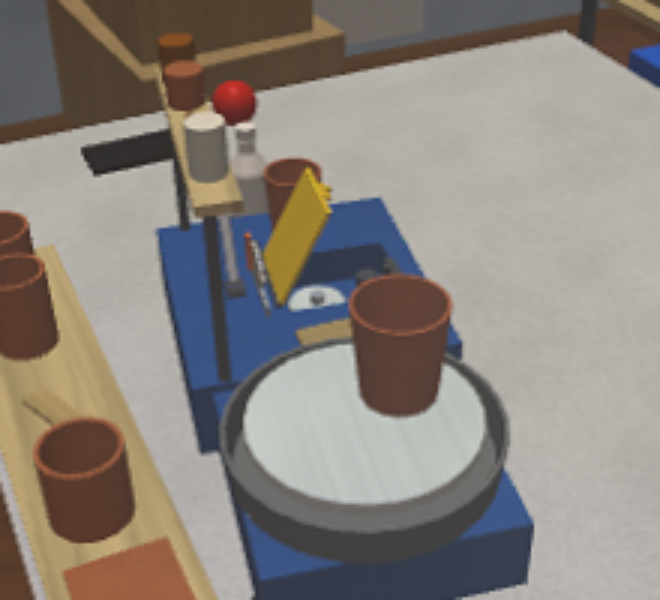

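View pics/t0c.png

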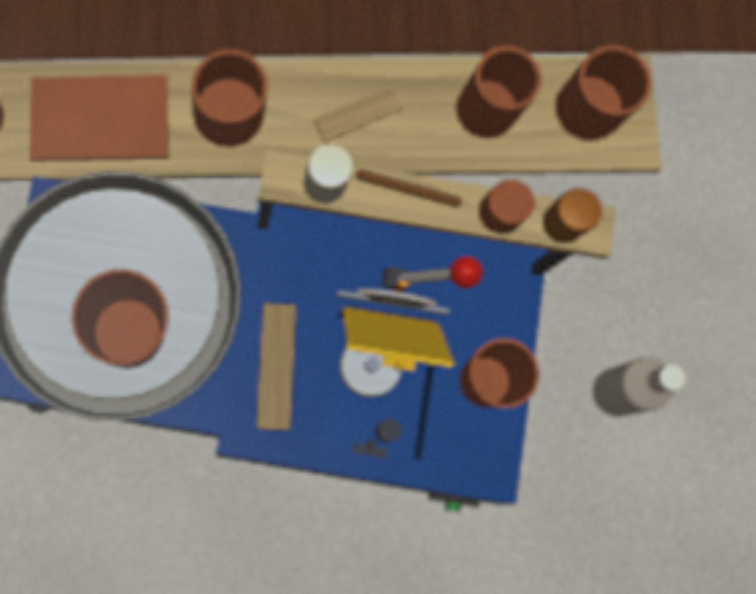

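Top: red knob at px (423,181), yellow lid open at around (397,205), orange marker tip speck near (399,185), rib left, cup right. The scene view agrees, with the knob at (278,134). Next I'll fit the wheel pose from depth.

```bash
cat >> h.py <<'E'
def cloud(c,D):
    v,u=np.mgrid[0:400,0:640].astype(float)
    K=np.array([[c['fx'],0,c['cx']],[0,c['fy'],c['cy']],[0,0,1]])
    n=cv2.undistortPoints(np.stack([u.ravel(),v.ravel()],1)[:,None],K,np.array([c['k1'],0,0,0,0]))[:,0]
    z=D.ravel();P=np.c_[n*z[:,None],z]-np.ravel(c['tvec'])
    return (P@R.from_rotvec(np.ravel(c['rvec'])).as_matrix()).reshape(400,640,3)
def sphere(c,P,m,r=.016):
    from scipy.optimize import least_squares
    p=P[m];Rm=R.from_rotvec(np.ravel(c['rvec'])).as_matrix();o=-Rm.T@np.ravel(c['tvec'])
    m0=np.median(p,0);d=(m0-o)/np.linalg.norm(m0-o)
    s=least_squares(lambda q:np.linalg.norm(p-q,axis=1)-r,m0+d*r*.7,loss='soft_l1',f_scale=.002)
    return s.x,np.abs(s.fun).mean()
E
python3 - <<'E'
from h import *
for n in('top','scene'):
    I=cv2.imread(f'pics/{n}0.png');D=np.load(f'{n}0.npy');c=camera_params(n);P=cloud(c,D);H=cv2.cvtColor(I,cv2.COLOR_BGR2HSV)
    h,s,v=[H[...,i].astype(int) for i in range(3)]
    blue=(h>100)&(h<125)&(s>120)&(abs(P[...,2]-.1)<.008)&(D>0)
    p=P[blue]
    if n=='top':
        print('blue',blue.sum(),'z',np.median(p[:,2]))
        # front edge & right edge fit
        from scipy.optimize import minimize
        q=p[:,:2]
        def ext(yaw):
            w=q@np.array([[np.cos(yaw),-np.sin(yaw)],[np.sin(yaw),np.cos(yaw)]])
            return w
        best=None
        for yd in np.arange(-14,-3,.25):
            w=ext(np.radians(yd));
            # sharpness: percent of bins' min x spread for front edge
            b=np.floor(w[:,1]/.01);fe=[];
            xs=[w[b==k,0].min() for k in np.unique(b) if (b==k).sum()>15]
            med=np.median(xs);sc=sum(abs(np.array(xs)-med)<.003)
            bx=np.floor(w[:,0]/.01);ys=[w[bx==k,1].min() for k in np.unique(bx) if (bx==k).sum()>15]
            my=np.median(ys);sy=sum(abs(np.array(ys)-my)<.003)
            if best is None or sc+sy>best[0]: best=(sc+sy,yd,med,my)
            if yd%1==0: print(yd,sc,sy,round(med,4),round(my,4))
        print(best)
        yd=best[1]
    red=((h<6)|(h>174))&(s>200)&(v>110)
    k,lab,st,ce=cv2.connectedComponentsWithStats(red.astype(np.uint8))
    for i in range(1,k):
        if st[i,4]>20:
            m=lab==i;print(n,'red',st[i],ce[i].round(1),*sphere(c,P,m&(D>0)))
    yel=(h>20)&(h<30)&(s>200)&(v>100)&(P[...,2]>.09)&(D>0)
    y=P[yel];print('yellow',yel.sum());m0=y.mean(0);U,S,V=np.linalg.svd(y-m0,full_matrices=False);print(m0,V[2],S,y.min(0),y.max(0))
E
```

```text
blue 6652 z 0.10051086453988448
-14.0 9 8 0.4711 -0.1583
-13.0 15 8 0.4707 -0.1699
-12.0 22 12 0.47 -0.182
-11.0 30 20 0.4688 -0.1934
-10.0 31 22 0.4683 -0.204
-9.0 23 18 0.4676 -0.2141
-8.0 16 11 0.4665 -0.223
-7.0 8 9 0.4656 -0.2323
-6.0 8 7 0.4644 -0.2412
-5.0 4 6 0.463 -0.2508
-4.0 5 6 0.4616 -0.2598
(np.int64(53), np.float64(-10.0), np.float64(0.4683465769774088), np.float64(-0.2039515904108769))
top red [418 176   9  10  65] [422.1 180.5] [ 0.64841009 -0.22421293  0.1831602 ] 0.001157117857219331
top red [582 244  20  21 287] [591.5 253.5] [ 0.450831   -0.74049371  0.06105129] 0.005510939826247696
yellow 241
[ 0.58321344 -0.1614112   0.17660007] [ 0.86257447 -0.15767198  0.48073364] [0.57447975 0.39030074 0.03595798] [ 0.55340375 -0.20351728  0.11889706] [ 0.62077166 -0.10742898  0.2200029 ]
yellow 1Traceback (most recent call last):
  File "<stdin>", line 34, in <module>
IndexError: index 2 is out of bounds for axis 0 with size 1
```

```bash
cat >> h.py <<'E'
YAW=np.radians(-10.3);W0=np.array([.6006,-.1559,0]);RW=R.from_euler('z',YAW)
def w2(p): return RW.apply(np.array(p)/1000.)+W0
def tow(P): return RW.inv().apply(np.array(P)-W0)*1000
def rpy(o): return R.from_euler('xyz',o['orientation'],degrees=True)
def delta(pts,Rt=None,start=None):
    """tool-frame mm shifts through wheel-frame points"""
    o=get_obs();cur=np.array(o['tool_pos']) if start is None else w2(start);Rt=Rt or rpy(o)
    for p in pts:
        P=w2(p);print(p,'->',np.round(Rt.inv().apply(P-cur)*1000,1));cur=P
def st():
    o=get_obs();m=rpy(o).as_matrix();print('t',round(o['clock'],2),'wheel tcp',np.round(tow(o['tool_pos']),1),'F',np.round(o['force'],1),'open',round(o['opening'],3))
    print('tool x,y in wheel:',np.round(RW.inv().apply(m.T[:2]),3),'j',np.round(o['joint_pos'],1));return o
E
python3 - <<'E'
from h import *
import plant;print(plant.tcp_to_grasp)
o=st();m=rpy(o).as_matrix();print(np.round(m,3))
wy=RW.apply([0,1,0]);a=np.arctan2(wy@m[:,2],wy@m[:,1]);print('twist',a,a-np.pi,a+np.pi)
for tw in (a,a-np.pi*np.sign(a)):
    Rt=rpy(o)*R.from_euler('x',tw);print(tw);delta([(-12,18,310),(-12,18,200)],Rt)
for n,p in (('cup',(.56,-.279,.1)),('rib',(.573,-.045,.11)),('pot',(.616,.108,.144)),('bottle',(.545,-.407,.1))): print(n,tow(p).round())
E
```

```text
0.0188
t 1.3 wheel tcp [-282.5 -539.2  226.6] F [ 0.6  0.1 -0.2] open 0.088
tool x,y in wheel: [[-0.     0.    -1.   ]
 [-0.498  0.867  0.   ]] j [-53.9  20.5   0.7   0.  -70.1 -16.5]
[[-0.    -0.335  0.942]
 [ 0.     0.942  0.335]
 [-1.     0.    -0.   ]]
twist 0.5215763311422504 -2.6200163224475426 3.6631689847320437
0.5215763311422504
(-12, 18, 310) -> [-83.4 557.2 270.5]
(-12, 18, 200) -> [110.  -0.   0.]
-2.6200163224475426
(-12, 18, 310) -> [ -83.4 -557.2 -270.5]
(-12, 18, 200) -> [110.   0.  -0.]
cup [ -18. -128.  100.]
rib [-47. 104. 110.]
pot [-32. 262. 144.]
bottle [ -10. -257.  100.]
```

```bash
python3 -m pendant '[{"claw":0,"linear":[-17,0,0],"twist":0.1043},{"claw":0,"linear":[-17,0,0],"twist":0.1043},{"claw":0,"linear":[-17,0,0],"twist":0.1043},{"claw":0,"linear":[-17,0,0],"twist":0.1043},{"claw":0,"linear":[-16,0,0],"twist":0.1043},{"claw":0,"linear":[0,34.8,16.9],"twist":0},{"claw":0,"linear":[0,34.8,16.9],"twist":0},{"claw":0,"linear":[0,34.8,16.9],"twist":0},{"claw":0,"linear":[0,34.8,16.9],"twist":0},{"claw":0,"linear":[0,34.8,16.9],"twist":0}]'
python3 -m pendant '[{"claw":0,"linear":[0,34.8,16.9],"twist":0},{"claw":0,"linear":[0,34.8,16.9],"twist":0},{"claw":0,"linear":[0,34.8,16.9],"twist":0},{"claw":0,"linear":[0,34.8,16.9],"twist":0},{"claw":0,"linear":[0,34.8,16.9],"twist":0},{"claw":0,"linear":[0,34.8,16.9],"twist":0},{"claw":0,"linear":[0,34.8,16.9],"twist":0},{"claw":0,"linear":[0,34.8,16.9],"twist":0},{"claw":0,"linear":[0,34.8,16.9],"twist":0},{"claw":0,"linear":[0,30,15],"twist":0}]'
python3 - <<'E'
from h import *
st();delta([(-12,18,310)])
c=camera_params('wrist');I,D=snapshot('wrist');cv2.imwrite('pics/w1.png',I[...,::-1]);np.save('w1.npy',D);np.save('w1c.npy',c,allow_pickle=True)
for t in('guard_edge','guard_hinge_line','lever_knob','marker_tip','lever_pivot','cup','rib'):
    for b in boxes_of('wrist',t)[:1]: print(t,np.round(b['xy']),round(b['confidence'],2),tow(world(c,b['xy'],dep(D,b['xy']))).round())
E
```

```text
clock: 2.13
tool_pos: [0.341, -0.4784, 0.3107]
orientation: [-23.0, 90.0, -33.4]
force: [1.5, -1.4, 1.0]
opening: 0.0266
clock: 2.97
tool_pos: [0.5673, -0.1698, 0.3109]
orientation: [19.9, 90.0, 9.6]
force: [1.0, -0.9, 0.4]
opening: 0.0005
t 2.97 wheel tcp [-30.3 -19.6 310.9] F [ 1.  -0.9  0.4] open 0.001
tool x,y in wheel: [[ 0.001  0.    -1.   ]
 [-0.001  1.     0.   ]] j [   2.2   10.3   -2.4   -0.   -77.3 -102.5]
(-12, 18, 310) -> [ 0.9 37.6 18.3]
guard_hinge_line [338. 199.] 0.69 [-28.  -2. 202.]
lever_pivot [409. 149.] 0.7 [-66.  89. 107.]
cup [338. 201.] 0.45 [-24.  -2. 193.]
rib [425. 159.] 0.92 [-54. 108. 111.]
```

View pics/w1.png

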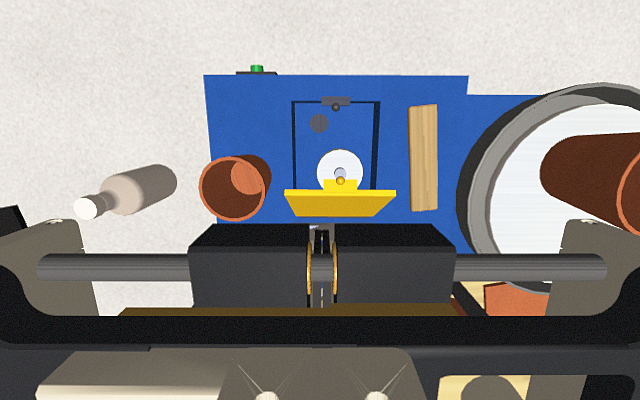

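```bash
python3 - <<'E'
from h import *
c=np.load('w1c.npy',allow_pickle=True).item()
for p in [(-150,-155,100),(-121,-53,100),(-121,53,100),(-150,155,100)]: print(p,proj(c,w2(p)).round(1))
E
python3 -m pendant '[{"claw":0,"linear":[0,19,9],"twist":0},{"claw":0,"linear":[0,18.6,9.3],"twist":0},{"claw":0,"linear":[36,0,0],"twist":0},{"claw":0,"linear":[36,0,0],"twist":0},{"claw":0,"linear":[36,0,0],"twist":0},{"claw":0,"linear":[0,0,0],"twist":0},{"claw":0,"linear":[0,0,0],"twist":0},{"claw":0,"linear":[4,0,-3],"twist":0},{"claw":0,"linear":[4,0,-4],"twist":0},{"claw":0,"linear":[0,0,0],"twist":0}]'
python3 - <<'E'
from h import *
st();delta([(-37,18,177),(-56,18,153),(-66,18,130),(-70,18,115),(-70,18,104)])
E
```

```text
(-150, -155, 100) [203.9  75.9]
(-121, -53, 100) [291.8 101.9]
(-121, 53, 100) [380.7 101.9]
(-150, 155, 100) [469.1  75.9]
clock: 4.2
tool_pos: [0.5841, -0.1372, 0.1961]
orientation: [14.7, 89.9, 4.4]
force: [-0.1, -0.7, -0.1]
opening: 0.0004
t 4.2 wheel tcp [-19.6  15.5 196.1] F [-0.1 -0.7 -0.1] open 0.0
tool x,y in wheel: [[ 0.002  0.001 -1.   ]
 [ 0.     1.     0.001]] j [   5.4   14.7  -11.8    0.   -63.4 -105.7]
(-37, 18, 177) -> [ 19.1   2.5 -17.5]
(-56, 18, 153) -> [ 24.   -0.  -19.1]
(-66, 18, 130) -> [ 23.   -0.  -10.1]
(-70, 18, 115) -> [15. -0. -4.]
(-70, 18, 104) -> [11. -0. -0.]
```

```bash

python3 -m pendant '[{"claw":0,"linear":[9,1,-8.5],"twist":0},{"claw":0,"linear":[10,1,-9],"twist":0},{"claw":0,"linear":[12,0,-9.5],"twist":0},{"claw":0,"linear":[12,0,-9.5],"twist":0},{"claw":0,"linear":[11.5,0,-6],"twist":0},{"claw":0,"linear":[11.5,0,-5],"twist":0},{"claw":0,"linear":[8,0,-3],"twist":0},{"claw":0,"linear":[7,0,-1],"twist":0},{"claw":0,"linear":[0,0,0],"twist":0},{"claw":0,"linear":[0,0,0],"twist":0}]'
python3 - <<'E'
from h import *
st();delta([(-75,18,103)])
E
```

```text
clock: 5.03
tool_pos: [0.5343, -0.1258, 0.1141]
orientation: [13.8, 89.9, 3.5]
force: [0.9, 0.5, 1.0]
opening: 0.0005
t 5.03 wheel tcp [-70.6  17.7 114.1] F [0.9 0.5 1. ] open 0.0
tool x,y in wheel: [[ 0.001  0.    -1.   ]
 [-0.     1.     0.   ]] j [   7.2   14.6  -24.     0.   -51.4 -107.5]
(-75, 18, 103) -> [11.1  0.3 -4.4]
```

```bash

python3 -m pendant '[{"claw":0,"linear":[2,0,-2],"twist":0},{"claw":0,"linear":[2,0,-2],"twist":0},{"claw":0,"linear":[2,0,0],"twist":0},{"claw":0,"linear":[2,0,0],"twist":0},{"claw":0,"linear":[1,0,0],"twist":0},{"claw":0,"linear":[1,0,0],"twist":0},{"claw":0,"linear":[0.5,0,0],"twist":0},{"claw":0,"linear":[0.5,0,0],"twist":0},{"claw":0,"linear":[0,0,0],"twist":0},{"claw":0,"linear":[0,0,0],"twist":0}]'
python3 - <<'E'
from h import *
st()
E
```

```text
clock: 5.87
tool_pos: [0.5315, -0.1252, 0.1058]
orientation: [1.3, 89.8, -8.9]
force: [-3.4, 3.6, 25.6]
opening: 0.0005
t 5.87 wheel tcp [-73.5  17.8 105.8] F [-3.4  3.6 25.6] open 0.0
tool x,y in wheel: [[ 0.004  0.    -1.   ]
 [-0.001  1.     0.   ]] j [ 7.400e+00  1.480e+01 -2.510e+01  1.000e-01 -5.000e+01 -1.076e+02]
```

```bash

python3 -m pendant '[{"claw":0,"linear":[-10,0,0],"twist":0},{"claw":0,"linear":[-20,0,0],"twist":0},{"claw":0,"linear":[-38,0,0],"twist":0},{"claw":0,"linear":[-38,0,-5],"twist":0},{"claw":0,"linear":[-38,0,-5],"twist":0},{"claw":0,"linear":[-38,0,-5],"twist":0},{"claw":0,"linear":[-38,0,-5],"twist":0},{"claw":0,"linear":[-20,0,-5],"twist":0},{"claw":0,"linear":[0,0,0],"twist":0},{"claw":0,"linear":[0,0,0],"twist":0}]'
python3 - <<'E'
from h import *
st()
for n in('top','scene'):
    c=camera_params(n);I,D=snapshot(n);cv2.imwrite(f'pics/{n}1.png',I[...,::-1]);P=cloud(c,D)
    H=cv2.cvtColor(I,cv2.COLOR_RGB2HSV);h,s,v=[H[...,i].astype(int) for i in range(3)]
    Q=(P-W0)@RW.as_matrix()*1000
    yel=(h>20)&(h<32)&(s>180)&(v>90)&(D>0)&(abs(Q[...,1])<60)&(Q[...,0]>-140)&(Q[...,0]<60)
    print(n,yel.sum(),np.percentile(Q[yel],[5,50,95],axis=0).round(1) if yel.any() else '')
    org=(h>8)&(h<20)&(s>180)&(v>120)&(D>0)&(abs(Q[...,1])<70)&(abs(Q[...,0]-45)<25)
    print('orange',org.sum(),Q[org][:10].round(),np.argwhere(org)[:10,::-1].tolist())
    m=((h<6)|(h>174))&(s>180)&(v>100)&(D>0)&(abs(Q[...,1])<110)&(abs(Q[...,0]-60)<30)
    if m.sum()>10: print('knob',tow(sphere(c,P,m)[0]))
cv2.imwrite('pics/both1.png',np.hstack([cv2.resize(cv2.imread('pics/top1.png')[130:250,340:460],None,fx=4,fy=4,interpolation=2),cv2.resize(cv2.imread('pics/scene1.png')[120:220,220:300],None,fx=4,fy=4.8,interpolation=2)]))
E
```

```text
clock: 6.7
tool_pos: [0.5045, -0.1205, 0.3433]
orientation: [69.5, 89.9, 59.2]
force: [0.1, 0.8, -1.3]
opening: 0.0006
t 6.7 wheel tcp [-100.9   17.7  343.3] F [ 0.1  0.8 -1.3] open 0.001
tool x,y in wheel: [[ 0.     0.001 -1.   ]
 [ 0.     1.     0.001]] j [ 8.200e+00  2.400e+00 -7.400e+00 -1.000e-01 -8.020e+01 -1.085e+02]
top 0 
orange 0 [] []
scene 528 [[-95.4 -45.4 103.1]
 [-38.9  -4.  105.5]
 [  9.2  41.3 107.7]]
orange 1 [[ 42.  -1. 170.]] [[282, 178]]
```

View pics/both1.png

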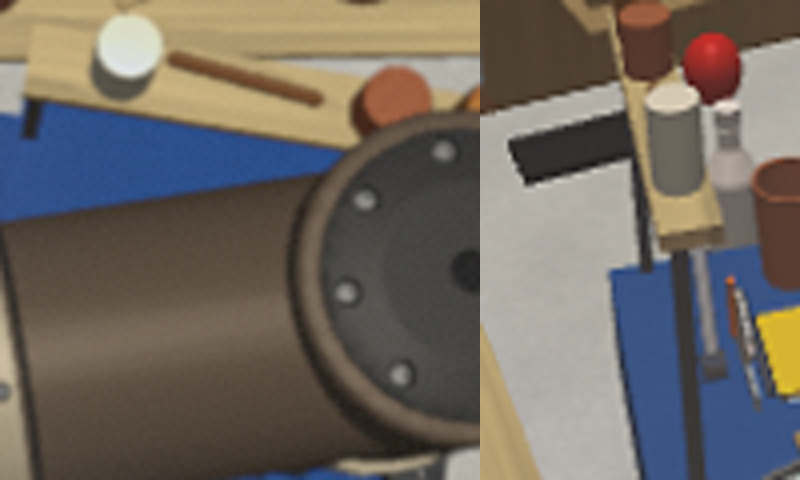

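Lid is flat and shut (z≈105.5 along its whole length) after release. The marker's orange tip shows at scene px (282,178), about wheel (42,-1,170). Next I'll measure the marker in top0 and test how the arm handles an out-of-reach target, since the rows themselves cannot lean the tool.

```bash
python3 - <<'E'
from h import *
for n,f in(('top','top0'),('scene','scene0'),('scene','scene1')):
    I=cv2.imread(f'pics/{f}.png');c=camera_params(n);H=cv2.cvtColor(I,cv2.COLOR_BGR2HSV)
    for a in(-.3,-.2,-.1,0,.1,.2): 
        pr=[proj(c,w2((42,r*np.sin(a),100+r*np.cos(a)))).round(1) for r in(70,60,50)];print(f,a,pr)
    p=proj(c,w2((42,0,170))).astype(int)
    for y in range(p[1]-5,p[1]+8):
        print(y,[tuple(int(q) for q in I[y,x,::-1]) for x in range(p[0]-5,p[0]+8) if I[y,x,2]>I[y,x,0]*1.6+20], [x for x in range(p[0]-5,p[0]+8) if I[y,x,2]>I[y,x,0]*1.6+20])
E
```

```text
top0 -0.3 [array([405.4, 185.4]), array([403.6, 185.9]), array([401.9, 186.4])]
top0 -0.2 [array([403. , 184.9]), array([401.6, 185.5]), array([400.2, 186. ])]
top0 -0.1 [array([400.5, 184.4]), array([399.5, 185. ]), array([398.5, 185.7])]
top0 0 [array([397.9, 183.9]), array([397.3, 184.7]), array([396.7, 185.4])]
top0 0.1 [array([395.3, 183.5]), array([395. , 184.3]), array([394.8, 185.1])]
top0 0.2 [array([392.6, 183.2]), array([392.8, 184. ]), array([393. , 184.8])]
178 [] []
179 [] []
180 [] []
181 [] []
182 [] []
183 [] []
184 [(168, 119, 67), (184, 130, 68), (162, 113, 70)] [398, 399, 400]
185 [(116, 74, 42), (162, 109, 41), (183, 128, 51), (169, 119, 69)] [397, 398, 399, 400]
186 [(83, 42, 17), (103, 62, 25), (108, 72, 42)] [397, 398, 399]
187 [] []
188 [] []
189 [] []
190 [] []
scene0 -0.3 [array([281. , 175.8]), array([281.3, 178.8]), array([281.7, 181.7])]
scene0 -0.2 [array([281.3, 176.4]), array([281.6, 179.3]), array([281.9, 182.2])]
scene0 -0.1 [array([281.7, 177.3]), array([281.9, 180. ]), array([282.2, 182.8])]
scene0 0 [array([282.1, 178.3]), array([282.3, 180.9]), 
[... 609 characters left out ...]
array([281. , 175.8]), array([281.3, 178.8]), array([281.7, 181.7])]
scene1 -0.2 [array([281.3, 176.4]), array([281.6, 179.3]), array([281.9, 182.2])]
scene1 -0.1 [array([281.7, 177.3]), array([281.9, 180. ]), array([282.2, 182.8])]
scene1 0 [array([282.1, 178.3]), array([282.3, 180.9]), array([282.5, 183.5])]
scene1 0.1 [array([282.5, 179.5]), array([282.6, 182. ]), array([282.7, 184.4])]
scene1 0.2 [array([282.9, 180.9]), array([283. , 183.2]), array([283. , 185.4])]
173 [] []
174 [] []
175 [] []
176 [] []
177 [] []
178 [(202, 107, 40)] [282]
179 [(104, 62, 42)] [282]
180 [] []
181 [] []
182 [(100, 64, 45)] [283]
183 [(102, 66, 46)] [283]
184 [(106, 69, 47)] [283]
185 [(107, 69, 46)] [283]
```

```bash

python3 -m pendant '[{"claw":0,"linear":[-41,2,0],"twist":0},{"claw":0,"linear":[-41,2,0],"twist":0},{"claw":0,"linear":[-20,2,35],"twist":0},{"claw":0,"linear":[0,2,41],"twist":0},{"claw":0,"linear":[0,2,41],"twist":0},{"claw":0,"linear":[0,2,41],"twist":0},{"claw":0,"linear":[0,2,41],"twist":0},{"claw":0,"linear":[0,2,41],"twist":0},{"claw":0,"linear":[0,2,41],"twist":0},{"claw":0,"linear":[0,2,41],"twist":0}]'
python3 - <<'E'
from h import *
st()
E
```

```text
clock: 7.63
tool_pos: [0.8219, -0.158, 0.4413]
orientation: [-173.9, 89.7, 175.9]
force: [2.3, 0.9, 1.0]
opening: 0.0006
t 7.63 wheel tcp [218.1  37.5 441.3] F [2.3 0.9 1. ] open 0.001
tool x,y in wheel: [[-0.005 -0.001 -1.   ]
 [-0.     1.    -0.001]] j [   2.3   39.1   58.4   -0.  -109.6 -102.7]
```

```bash

python3 -m pendant '[{"claw":0,"linear":[0,0,15],"twist":0},{"claw":0,"linear":[0,0,15],"twist":0},{"claw":0,"linear":[0,0,15],"twist":0},{"claw":0,"linear":[0,0,15],"twist":0},{"claw":0,"linear":[0,0,15],"twist":0},{"claw":0,"linear":[0,0,15],"twist":0},{"claw":0,"linear":[0,0,15],"twist":0},{"claw":0,"linear":[0,0,15],"twist":0},{"claw":0,"linear":[0,0,15],"twist":0},{"claw":0,"linear":[0,0,15],"twist":0}]'
python3 - <<'E'
from h import *
st()
E
```

```text
clock: 8.47
tool_pos: [0.9064, -0.1729, 0.4057]
orientation: [-6.8, 86.0, -17.1]
force: [-1.0, 0.6, 0.2]
opening: 0.0006
t 8.47 wheel tcp [303.9  37.9 405.7] F [-1.   0.6  0.2] open 0.001
tool x,y in wheel: [[ 0.069 -0.008 -0.998]
 [ 0.     1.    -0.008]] j [   1.7   48.6   71.6    1.4 -109.3 -101.5]
```

```bash

python3 -m pendant '[{"claw":0,"linear":[-5,0,30],"twist":0},{"claw":0,"linear":[-5,0,30],"twist":0},{"claw":0,"linear":[-5,0,30],"twist":0},{"claw":0,"linear":[-5,0,30],"twist":0},{"claw":0,"linear":[-5,0,30],"twist":0},{"claw":0,"linear":[-5,0,30],"twist":0},{"claw":0,"linear":[-5,0,30],"twist":0},{"claw":0,"linear":[-5,0,30],"twist":0},{"claw":0,"linear":[-5,0,30],"twist":0},{"claw":0,"linear":[-5,0,30],"twist":0}]'
python3 - <<'E'
from h import *
st()
E
```

```text
clock: 9.3
tool_pos: [1.0071, -0.1889, 0.3862]
orientation: [-6.7, 73.8, -17.0]
force: [-0.2, 0.9, -0.3]
opening: 0.0004
t 9.3 wheel tcp [405.9  40.2 386.2] F [-0.2  0.9 -0.3] open 0.0
tool x,y in wheel: [[ 0.277 -0.032 -0.96 ]
 [ 0.004  0.999 -0.032]] j [   2.1   51.5   71.6    5.2  -94.8 -101.2]
```

```bash

python3 -m pendant '[{"claw":0,"linear":[0,0,35],"twist":0},{"claw":0,"linear":[0,0,35],"twist":0},{"claw":0,"linear":[0,0,35],"twist":0},{"claw":0,"linear":[0,0,35],"twist":0},{"claw":0,"linear":[0,0,35],"twist":0},{"claw":0,"linear":[0,0,35],"twist":0},{"claw":0,"linear":[0,0,35],"twist":0},{"claw":0,"linear":[0,0,35],"twist":0},{"claw":0,"linear":[0,0,35],"twist":0},{"claw":0,"linear":[0,0,35],"twist":0}]'
python3 - <<'E'
from h import *
st()
E
```

```text
clock: 10.13
tool_pos: [1.1131, -0.2049, 0.3969]
orientation: [-6.4, 59.1, -16.7]
force: [0.6, 0.1, 0.2]
opening: 0.0008
t 10.13 wheel tcp [513.   43.4 396.9] F [0.6 0.1 0.2] open 0.001
tool x,y in wheel: [[ 0.51  -0.057 -0.858]
 [ 0.015  0.998 -0.057]] j [   2.5   54.2   71.6    9.9  -78.2 -102.2]
```

```bash

python3 -m pendant '[{"claw":0,"linear":[0,0,35],"twist":0},{"claw":0,"linear":[0,0,35],"twist":0},{"claw":0,"linear":[0,0,35],"twist":0},{"claw":0,"linear":[0,0,35],"twist":0},{"claw":0,"linear":[0,0,35],"twist":0},{"claw":0,"linear":[-25,0,-31],"twist":0},{"claw":0,"linear":[-25,0,-31],"twist":0},{"claw":0,"linear":[-25,0,-31],"twist":0},{"claw":0,"linear":[-25,0,-31],"twist":0},{"claw":0,"linear":[-25,0,-31],"twist":0}]'
python3 - <<'E'
from h import *
o=st();c=camera_params('wrist');Rm=R.from_rotvec(c['rvec']).as_matrix();cp=-Rm.T@c['tvec']
print('cam in tool mm',rpy(o).inv().apply(cp-o['tool_pos'])*1000,'cam axis in tool',rpy(o).inv().apply(Rm[2]))
k=np.arctan2(*RW.inv().apply(rpy(o).as_matrix()[:,0])[[1,0]]);print('lean az rel wheel deg',np.degrees(k))
delta([(-60,-40,420),(-60,-40,280)])
E
```

```text
clock: 10.97
tool_pos: [0.996, -0.1759, 0.4386]
orientation: [-6.4, 51.7, -16.7]
force: [1.4, 0.0, 1.1]
opening: 0.0002
t 10.97 wheel tcp [392.6  51.  438.6] F [1.4 0.  1.1] open 0.0
tool x,y in wheel: [[ 0.615 -0.069 -0.785]
 [ 0.024  0.997 -0.069]] j [   5.5   28.9   22.8   18.   -49.2 -113.4]
cam in tool mm [-158.39164676    1.76013679  -68.47118188] cam axis in tool [ 9.66107090e-01 -6.97756511e-04  2.58140667e-01]
lean az rel wheel deg -6.40285454532269
(-60, -40, 420) -> [-257.7 -100.4 -370.2]
(-60, -40, 280) -> [109.9   9.6 -86.2]
```

```bash

python3 -m pendant '[{"claw":0,"linear":[-21.5,-8.4,-30.8],"twist":0},{"claw":0,"linear":[-21.5,-8.4,-30.8],"twist":0},{"claw":0,"linear":[-21.5,-8.4,-30.8],"twist":0},{"claw":0,"linear":[-21.5,-8.4,-30.8],"twist":0},{"claw":0,"linear":[-21.5,-8.4,-30.8],"twist":0},{"claw":0,"linear":[-21.5,-8.4,-30.8],"twist":0},{"claw":0,"linear":[-21.5,-8.4,-30.8],"twist":0},{"claw":0,"linear":[-21.5,-8.4,-30.8],"twist":0},{"claw":0,"linear":[-21.5,-8.4,-30.8],"twist":0},{"claw":0,"linear":[-21.5,-8.4,-30.8],"twist":0}]'
python3 -m pendant '[{"claw":85,"linear":[-21.5,-8.4,-30.8],"twist":0},{"claw":85,"linear":[-21.5,-8.4,-30.8],"twist":0},{"claw":85,"linear":[27.5,2.4,-21.5],"twist":0},{"claw":85,"linear":[27.5,2.4,-21.5],"twist":0},{"claw":85,"linear":[27.5,2.4,-21.5],"twist":0},{"claw":85,"linear":[27.5,2.4,-21.5],"twist":0},{"claw":85,"linear":[0,0,0],"twist":0},{"claw":85,"linear":[0,0,0],"twist":0},{"claw":85,"linear":[0,0,0],"twist":0},{"claw":85,"linear":[0,0,0],"twist":0}]'
cat > look.py <<'E'
from h import *
import sys
f=sys.argv[1];o=st();c=camera_params('wrist');I,D=snapshot('wrist');cv2.imwrite(f'pics/{f}.png',I[...,::-1]);np.save(f+'.npy',D);np.save(f+'c.npy',c,allow_pickle=True)
P=cloud(c,D);Q=(P-W0)@RW.as_matrix()*1000;H=cv2.cvtColor(I,cv2.COLOR_RGB2HSV);h,s,v=[H[...,i].astype(int) for i in range(3)]
red=((h<5)|(h>174))&(s>180)&(v>70)&(D>0)&(abs(Q[...,0]-60)<40)&(abs(Q[...,1])<110)
if red.sum()>20:
    x,e=sphere(c,P,red);w=tow(x);print('knob',w.round(1),'err',e,'angle',np.arctan2(w[1],w[2]-100),'r',np.hypot(w[1],w[2]-100),np.argwhere(red).mean(0)[::-1])
og=(h>6)&(h<22)&(s>170)&(v>100)&(D>0)&(abs(Q[...,0]-42)<12)&(abs(Q[...,1])<70)&(Q[...,2]>110)&(Q[...,2]<180)
if og.sum()>20:
    # rays onto plane x=38..42 front face
    q=Q[og];a,b=np.polyfit(q[:,2]-100,q[:,1],1);r=np.hypot(q[:,1],q[:,2]-100);an=np.arctan2(q[:,1],q[:,2]-100)
    print('marker',og.sum(),'angle fit',np.arctan(a),'offset',b,'mean ang',np.median(an[r>40]),'r max',np.percentile(r,98),q.mean(0).round(1))
E
python3 look.py w2
```

```text
clock: 11.8
tool_pos: [0.6115, -0.1836, 0.4249]
orientation: [-6.3, 51.7, -16.7]
force: [-0.1, 1.3, 0.1]
opening: 0.0004
clock: 12.63
tool_pos: [0.5385, -0.1851, 0.2855]
orientation: [-6.2, 51.5, -16.6]
force: [-0.1, 0.7, 0.0]
opening: 0.0615
t 12.63 wheel tcp [-55.8 -39.8 285.5] F [-0.1  0.7  0. ] open 0.061
tool x,y in wheel: [[ 0.619 -0.069 -0.783]
 [ 0.025  0.997 -0.067]] j [   2.5  -12.6  -54.4   46.7  -16.3 -144.5]
knob [ 58.4 -58.1 182.9] err 0.00040754178736961594 angle -0.6113567355798114 r 101.222706796402 [312.2705314  210.29951691]
marker 125 angle fit 0.05165402996320895 offset -5.376665417968756 mean ang -0.03269575702554475 r max 71.04706512176323 [ 38.3  -2.2 162.2]
```

View pics/w2.png

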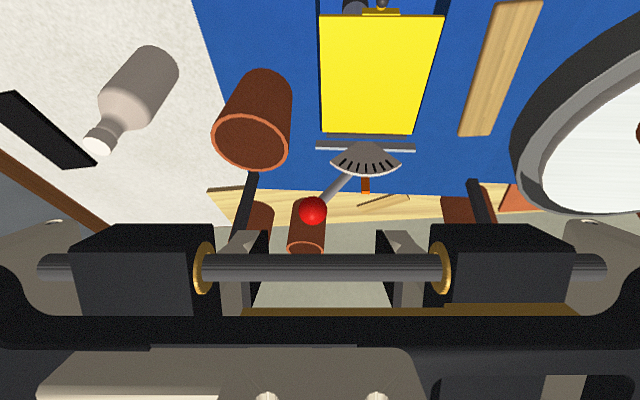

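The picture shows the lid shut, the knob at px (312,210) and the orange marker at (366,185). Marker angle ≈ -0.03 and knob angle -0.611 with r=101, which matches the given sizes. Next I'll approach the knob along the tool axis.

```bash
python3 - <<'E'
from h import *
o=st();delta([(21.5,-53.8,231),(71,-59.3,168.3)])
D=np.load('w2.npy');c=np.load('w2c.npy',allow_pickle=True).item();I=cv2.imread('pics/w2.png')
H=cv2.cvtColor(I,cv2.COLOR_BGR2HSV)
# marker: intersect pixel rays with front plane wheel x=40
h,s,v=[H[...,i].astype(int) for i in range(3)]
m=np.zeros(h.shape,bool);m[174:196,352:382]=((h>4)&(h<22)&(s>150)&(v>80))[174:196,352:382]
K=RW.apply([1,0,0]);pts=[]
for y,x in np.argwhere(m):
    a=tow(world(c,(x,y),.3));b=tow(world(c,(x,y),.6));t=(39-a[0])/(b[0]-a[0]);pts.append(np.r_[x,y,a+t*(b-a)])
pts=np.array(pts)
for y in np.unique(pts[:,1]): r=pts[pts[:,1]==y];print(int(y),int(r[:,0].min()),int(r[:,0].max()),r[:,3].mean().round(2),r[:,4].mean().round(1))
E
```

```text
t 12.68 wheel tcp [-55.9 -39.5 285.3] F [ 0.4 -0.4  0.1] open 0.065
tool x,y in wheel: [[ 0.619 -0.068 -0.783]
 [ 0.025  0.997 -0.067]] j [   2.5  -12.6  -54.4   46.8  -16.3 -144.6]
(21.5, -53.8, 231) -> [91.4 -8.6 26.9]
(71, -59.3, 168.3) -> [80.1 -0.  -0. ]
177 361 367 -2.73 149.8
178 361 368 -2.21 151.2
179 361 368 -2.24 152.6
180 361 368 -2.27 154.1
181 361 368 -2.29 155.5
182 361 368 -2.32 157.0
183 361 368 -2.35 158.4
184 361 368 -2.38 159.8
185 361 368 -2.41 161.2
186 361 368 -2.44 162.6
187 361 368 -2.46 164.0
188 361 369 -1.96 165.4
189 361 369 -1.99 166.7
190 362 369 -1.49 168.1
191 361 369 -2.04 169.5
192 361 369 -2.07 170.8
193 361 369 -2.1 172.2
```

```bash

python3 -m pendant '[{"claw":85,"linear":[30.5,-2.9,9],"twist":0},{"claw":85,"linear":[30.5,-2.9,9],"twist":0},{"claw":85,"linear":[30.4,-2.8,8.9],"twist":0},{"claw":85,"linear":[0,0,0],"twist":0},{"claw":85,"linear":[20,0,0],"twist":0},{"claw":85,"linear":[20,0,0],"twist":0},{"claw":85,"linear":[20,0,0],"twist":0},{"claw":85,"linear":[20,0,0],"twist":0},{"claw":85,"linear":[0,0,0],"twist":0},{"claw":85,"linear":[0,0,0],"twist":0}]'
python3 - <<'E'
from h import *
o=st();print('grasp pt',tow(o['tool_pos'])-18.8*RW.inv().apply(rpy(o).as_matrix()[:,0]));delta([(71,-59.3,168.3)])
E
```

```text
clock: 13.52
tool_pos: [0.6382, -0.2254, 0.2264]
orientation: [-6.5, 54.3, -16.8]
force: [-0.4, 0.1, -0.1]
opening: 0.0853
t 13.52 wheel tcp [ 49.4 -61.7 226.4] F [-0.4  0.1 -0.1] open 0.085
tool x,y in wheel: [[ 0.58  -0.066 -0.812]
 [ 0.021  0.998 -0.066]] j [ -16.2    3.   -51.2   79.1   -0.4 -163.1]
grasp pt [ 38.51617862 -60.4384164  241.66472406]
(71, -59.3, 168.3) -> [ 59.5   6.7 -16. ]
```

```bash
cat > fk.py <<'E'
import numpy as np
from scipy.optimize import least_squares,fsolve
d=np.array([[20.546,.682,-70.136,.675,.2265],[10.3,-2.4,-77.3,.5922,.3109],[14.7,-11.8,-63.4,.6,.1961],[14.6,-24,-51.4,.5489,.1141],[2.4,-7.4,-80.2,.5187,.3433],[39.1,58.4,-109.6,.837,.4413],[48.6,71.6,-109.3,.9228,.4057],[54.2,71.6,-78.2,np.hypot(1.1131,.2049),.3969],[51.5,71.6,-94.8,np.hypot(1.0071,.1889),.3862]])
def fk(p,j2,j3,j5):
    a,b,L1,L2,e,T=p;j2,j3,j5=map(np.radians,(j2,j3,j5));f=j2-j3;t=f-j5
    r=a+L1*np.sin(j2)+L2*np.cos(f)+e*np.sin(f)+T*np.cos(t);z=b+L1*np.cos(j2)-L2*np.sin(f)+e*np.cos(f)-T*np.sin(t)
    return r,z
s=least_squares(lambda p:np.r_[fk(p,*d[:,:3].T)[0]-d[:,3],fk(p,*d[:,:3].T)[1]-d[:,4]],[0,.3,.4,.4,0,.25]);p=s.x
def j5at(r,z,pitch,g=(5,-45)):
    def f(x): 
        q=fk(p,x[0],x[1],x[0]-x[1]-pitch);return np.array([q[0]-r,q[1]-z])*100
    x,_,ok,_=fsolve(f,g,full_output=1);return x[0],x[1],x[0]-x[1]-pitch,ok
E
python3 - <<'E'
from fk import *
from h import *
print(p.round(3),np.abs(s.fun).max())
for k in((59.5,-58,183),(59.5,-3,200)):
  for lean in(20,25,28,31,35,38):
    for back in(0,80):
        Pp=w2(k)+(18.8-back)/1000*np.array(RW.apply([np.sin(np.radians(lean)),-.07,-np.cos(np.radians(lean))]))
        print(k,lean,back,np.round(j5at(np.hypot(*Pp[:2]),Pp[2],90-lean),1))
E
```

```text
[ 0.046  0.274  0.556  0.462 -0.005  0.404] 0.01710582345079481
(59.5, -58, 183) 20 0 [ 13.8 -21.2 -35.1   1. ]
(59.5, -58, 183) 20 80 [  6.9 -18.9 -44.2   1. ]
(59.5, -58, 183) 25 0 [ 11.8 -25.7 -27.4   1. ]
(59.5, -58, 183) 25 80 [  4.  -24.4 -36.7   1. ]
(59.5, -58, 183) 28 0 [ 10.9 -28.4 -22.7   1. ]
(59.5, -58, 183) 28 80 [  2.4 -27.6 -32.    1. ]
(59.5, -58, 183) 31 0 [ 10.1 -31.1 -17.8   1. ]
(59.5, -58, 183) 31 80 [  1.  -30.8 -27.2   1. ]
(59.5, -58, 183) 35 0 [  9.3 -34.6 -11.1   1. ]
(59.5, -58, 183) 35 80 [ -0.6 -35.  -20.5   1. ]
(59.5, -58, 183) 38 0 [  8.9 -37.2  -5.9   1. ]
(59.5, -58, 183) 38 80 [ -1.5 -38.1 -15.3   1. ]
(59.5, -3, 200) 20 0 [ 12.1 -20.8 -37.1   1. ]
(59.5, -3, 200) 20 80 [  5.5 -18.2 -46.3   1. ]
(59.5, -3, 200) 25 0 [ 10.1 -25.3 -29.6   1. ]
(59.5, -3, 200) 25 80 [  2.5 -23.6 -38.9   1. ]
(59.5, -3, 200) 28 0 [  9.  -28.1 -24.9   1. ]
(59.5, -3, 200) 28 80 [  0.8 -26.8 -34.3   1. ]
(59.5, -3, 200) 31 0 [  8.1 -30.7 -20.1   1. ]
(59.5, -3, 200) 31 80 [ -0.7 -30.  -29.6   1. ]
(59.5, -3, 200) 35 0 [  7.2 -34.2 -13.5   1. ]
(59.5, -3, 200) 35 80 [ -2.4 -34.2 -23.1   1. ]
(59.5, -3, 200) 38 0 [  6.8 -36.8  -8.4   1. ]
(59.5, -3, 200) 38 80 [ -3.5 -37.4 -18.1   1. ]
```

```bash
python3 - <<'E'
import re
s=open('fk.py').read()
s=s.replace("[10.3,-2.4,-77.3,.5922,.3109],","[14.8,-25.1,-50,.546,.1058],[3,-51.2,-.4,.6768,.2264],").replace("[39.1,58.4,-109.6,.837,.4413],[48.6,71.6,-109.3,.9228,.4057],","")
open('fk.py','w').write(s)
E
cat > t.py <<'E'
from fk import *
from h import *
print(p.round(3),(s.fun*1000).round(1))
for k in((59.5,-58,183),(59.5,-3,200)):
  for lean in(25,28,31,35):
    for back in(0,80):
        Pp=w2(k)+(18.8-back)/1000*np.array(RW.apply([np.sin(np.radians(lean)),-.07,-np.cos(np.radians(lean))]))
        print(k,lean,back,np.round(j5at(np.hypot(*Pp[:2]),Pp[2],90-lean),1))
E
python3 t.py
```

```text
[ 0.122  0.481  0.47   0.401 -0.013  0.538] [-15.6  -4.1   4.7  -5.1  -3.5  15.6  20.  -12.1   8.3  24.6 -47.3  11.1
  23.6 -11.6  -3.   -5.8]
(59.5, -58, 183) 25 0 [  8.6 -36.3 -20.1   1. ]
(59.5, -58, 183) 25 80 [ -2.6 -34.8 -32.8   1. ]
(59.5, -58, 183) 28 0 [  7.5 -40.3 -14.2   1. ]
(59.5, -58, 183) 28 80 [ -4.9 -39.3 -27.6   1. ]
(59.5, -58, 183) 31 0 [  6.8 -44.2  -8.    1. ]
(59.5, -58, 183) 31 80 [ -7.  -43.8 -22.1   1. ]
(59.5, -58, 183) 35 0 [  6.6 -49.4   1.    1. ]
(59.5, -58, 183) 35 80 [ -9.1 -49.8 -14.3   1. ]
(59.5, -3, 200) 25 0 [  6.1 -35.9 -23.    1. ]
(59.5, -3, 200) 25 80 [ -4.7 -33.9 -35.9   1. ]
(59.5, -3, 200) 28 0 [  4.8 -39.9 -17.3   1. ]
(59.5, -3, 200) 28 80 [ -7.3 -38.4 -30.9   1. ]
(59.5, -3, 200) 31 0 [  3.8 -43.9 -11.4   1. ]
(59.5, -3, 200) 31 80 [ -9.6 -42.9 -25.7   1. ]
(59.5, -3, 200) 35 0 [  3.2 -49.1  -2.7   1. ]
(59.5, -3, 200) 35 80 [-12.2 -48.8 -18.4   1. ]
```

```bash
cat > kin.py <<'E'
import numpy as np
from h import *
from scipy.optimize import least_squares
J=np.array([[-53.91,20.546,.682,0,-70.136,-16.507],[5.4,14.7,-11.8,0,-63.4,-105.7],[7.2,14.6,-24,0,-51.4,-107.5],[7.4,14.8,-25.1,.1,-50,-107.6],[8.2,2.4,-7.4,-.1,-80.2,-108.5],
[2.3,39.1,58.4,0,-109.6,-102.7],[1.7,48.6,71.6,1.4,-109.3,-101.5],[2.1,51.5,71.6,5.2,-94.8,-101.2],[2.5,54.2,71.6,9.9,-78.2,-102.2],[5.5,28.9,22.8,18,-49.2,-113.4],[2.5,-12.6,-54.4,46.8,-16.3,-144.6],[-16.2,3,-51.2,79.1,-.4,-163.1]])
X=np.array([[.226,-.636,.2265],[.5841,-.1372,.1961],[.5343,-.1258,.1141],[.5315,-.1252,.1058],[.5045,-.1205,.3433],[.8219,-.158,.4413],[.9064,-.1729,.4057],[1.0071,-.1889,.3862],[1.1131,-.2049,.3969],[.996,-.1759,.4386],[.5385,-.1851,.2855],[.6382,-.2254,.2264]])
tx=np.array([[0,0,-1],[.002,.001,-1],[.001,0,-1],[.004,0,-1],[0,.001,-1],[-.005,-.001,-1],[.069,-.008,-.998],[.277,-.032,-.96],[.51,-.057,-.858],[.615,-.069,-.785],[.619,-.068,-.783],[.58,-.066,-.812]])
ty=np.array([[-.498,.867,0],[0,1,.001],[0,1,0],[-.001,1,0],[0,1,.001],[0,1,-.001],[0,1,-.008],[.004,.999,-.032],[.015,.998,-.057],[.024,.997,-.069],[.025,.997,-.067],[.021,.998,-.066]])
TX,TY=RW.apply(tx),RW.apply(ty)
def rots(q,s4,s6,o6):
    e=R.from_euler
    A=[e('z',q[0],degrees=1),e('y',q[1],degrees=1),e('y',-q[2],degrees=1),e('x',s4*q[3],degrees=1),e('y',-q[4],degrees=1),e('x',s6*q[5]+o6,degrees=1)]
    out=[];c=R.identity()
    for a in A: c=c*a;out.append(c)
    return out
E
python3 - <<'E'
from kin import *
for s4 in(1,-1):
  for s6 in(1,-1):
    for o6 in range(0,360,30):
        e=0
        for q,a,b in zip(J,TX,TY):
            m=rots(q,s4,s6,o6)[-1].as_matrix();e+=np.linalg.norm(m[:,0]-a)**2+np.linalg.norm(m[:,1]-b)**2
        if e<3: print(s4,s6,o6,e)
E
```

```text
-1 -1 270 3.24433490154752e-05
```

```bash
cat >> kin.py <<'E'
def feats(q):
    r=[m.as_matrix() for m in rots(q,-1,-1,270)];return r
def design():
    A=[];b=[]
    for q,x in zip(J,X):
        r=feats(q);A.append(np.hstack([np.eye(3)]+r));b.append(x)
    return np.vstack(A),np.hstack(b)
A,b=design();lam=1e-4
t=np.linalg.solve(A.T@A+lam*np.eye(A.shape[1])*.01,A.T@b)
def fk(q):
    r=feats(q);return np.hstack([np.eye(3)]+r)@t,r[-1]
lo=np.array([-176,-82,-58.2,-173.8,-174.7,-.0]);lo[5]=-173.6
hi=np.array([176,121.7,71.7,95.5,-.2,173.6])
def ik(x,m,q0):
    def f(q):
        y,n=fk(q);return np.r_[(y-x)*1000,R.from_matrix(n.T@m).as_rotvec()*200]
    s=least_squares(f,np.clip(q0,lo+.1,hi-.1),bounds=(lo,hi));return s.x,np.abs(s.fun).max()
E
python3 - <<'E'
from kin import *
print('res mm',((A@t-b).reshape(-1,3)*1000).round(1).tolist());print(t.reshape(-1,3).round(3).tolist())
def orient(lean,az):
    l,a=np.radians([lean,az]);x=RW.apply([np.sin(l)*np.cos(a),np.sin(l)*np.sin(a),-np.cos(l)]);y=RW.apply([0,1,0]);y=y-x*(x@y);y/=np.linalg.norm(y);return np.c_[x,y,np.cross(x,y)]
for lean in(26,30,35):
  for az in(-6.5,5,15,25):
    m=orient(lean,az)
    for k in((59.5,-58,183),(59.5,-3,200)):
      for back in(80,0):
        best=min((ik(w2(k)+(18.8-back)/1000*m[:,0],m,q0) for q0 in([-5,5,-30,20,-25,-120],[5,10,-40,60,-20,-150],[5,10,-40,0,-20,-110])),key=lambda s:s[1])
        print(lean,az,k,back,best[0].round(),round(best[1],1))
E
```

```text
res mm [[0.0, -0.0, 0.4], [0.1, -0.0, 0.1], [0.1, 0.1, -0.1], [-0.4, 0.4, -0.2], [0.2, 0.2, -0.1], [0.2, -0.6, -0.0], [-0.3, -0.5, -0.3], [-0.1, 0.5, 0.2], [-0.0, 0.5, -0.1], [0.3, -0.5, 0.2], [-0.2, -0.2, -0.3], [0.1, 0.2, 0.2]]
[[0.003, -0.01, 0.1], [-0.006, 0.0, 0.1], [0.001, 0.0, 0.601], [0.232, 0.0, 0.003], [0.232, -0.095, -0.003], [0.189, -0.095, 0.003], [0.189, 0.008, -0.001]]
26 -6.5 (59.5, -58, 183) 80 [   2.    4.  -30.   16.  -31. -115.] 0.0
26 -6.5 (59.5, -58, 183) 0 [   0.   12.  -34.   21.  -21. -119.] 0.0
26 -6.5 (59.5, -3, 200) 80 [   8.    3.  -31.   19.  -34. -123.] 0.0
26 -6.5 (59.5, -3, 200) 0 [   6.   10.  -35.   25.  -23. -128.] 0.0
26 5 (59.5, -58, 183) 80 [  -2.    5.  -24.    3.  -34. -100.] 0.0
26 5 (59.5, -58, 183) 0 [  -2.   13.  -26.    3.  -25. -100.] 0.0
26 5 (59.5, -3, 200) 80 [   5.    3.  -26.    8.  -35. -110.] 0.0
26 5 (59.5, -3, 200) 0 [   4.   11.  -29.    9.  -25. -111.] 0.0
26 15 (59.5, -58, 183) 80 [ -6.   7. -19.  -7. -39. -88.] 0.0
26 15 (59.5, -58, 183) 0 [ -5.  14. -20.  -9. -31. -87.] 0.0
26 15 (59.5, -3, 200) 80 [  1.   5. -21.  -3. -39.
[... 1671 characters left out ...]
-18. -104.] 0.0
35 5 (59.5, -58, 183) 0 [  -2.   10.  -38.   13.   -7. -110.] 0.0
35 5 (59.5, -3, 200) 80 [   5.   -1.  -40.   20.  -17. -121.] 0.0
35 5 (59.5, -3, 200) 0 [  -2.    8.  -46.   43.   -2. -140.] 2.2
35 15 (59.5, -58, 183) 80 [ -8.   4. -24. -15. -29. -78.] 0.0
35 15 (59.5, -58, 183) 0 [ -7.  12. -23. -19. -22. -75.] 0.0
35 15 (59.5, -3, 200) 80 [  0.   1. -28.  -6. -26. -93.] 0.0
35 15 (59.5, -3, 200) 0 [  0.   9. -28.  -8. -18. -91.] 0.0
35 25 (59.5, -58, 183) 80 [-15.   7. -16. -27. -39. -64.] 0.0
35 25 (59.5, -58, 183) 0 [-13.  14. -16. -30. -33. -62.] 0.0
35 25 (59.5, -3, 200) 80 [ -7.   4. -19. -21. -36. -75.] 0.0
35 25 (59.5, -3, 200) 0 [ -6.  11. -19. -24. -29. -72.] 0.0
```

```bash

python3 -m pendant '[{"claw":85,"linear":[-27,0,0],"twist":0},{"claw":85,"linear":[-27,0,0],"twist":0},{"claw":85,"linear":[-27,0,0],"twist":0},{"claw":85,"linear":[-18,0,-25],"twist":0},{"claw":85,"linear":[-18,0,-25],"twist":0},{"claw":85,"linear":[-18,0,-25],"twist":0},{"claw":85,"linear":[-18,0,-25],"twist":0},{"claw":85,"linear":[-18,0,-25],"twist":0},{"claw":85,"linear":[-18,0,-25],"twist":0},{"claw":85,"linear":[-18,0,-25],"twist":0}]'
python3 - <<'E'
from h import *
o=st()
E
```

```text
clock: 14.35
tool_pos: [0.4166, -0.195, 0.2831]
orientation: [-7.6, 53.5, -18.2]
force: [0.7, 1.0, 1.7]
opening: 0.0847
t 14.35 wheel tcp [-174.   -71.4  283.1] F [0.7 1.  1.7] open 0.085
tool x,y in wheel: [[ 0.589 -0.081 -0.804]
 [ 0.03   0.996 -0.079]] j [  10.3  -27.2  -58.2   33.9  -30.5 -136. ]
```

```bash

python3 -m pendant '[{"claw":85,"linear":[-15,0,-25],"twist":0},{"claw":85,"linear":[-15,0,-25],"twist":0},{"claw":85,"linear":[-15,0,-25],"twist":0},{"claw":85,"linear":[-15,0,-25],"twist":0},{"claw":85,"linear":[-15,0,-25],"twist":0},{"claw":85,"linear":[0,0,0],"twist":0},{"claw":85,"linear":[0,0,0],"twist":0},{"claw":85,"linear":[0,0,0],"twist":0},{"claw":85,"linear":[0,0,0],"twist":0},{"claw":85,"linear":[0,0,0],"twist":0}]'
python3 - <<'E'
from h import *
o=st()
E
```

```text
clock: 15.18
tool_pos: [0.2989, -0.196, 0.2983]
orientation: [-5.9, 56.0, -16.2]
force: [-0.5, 0.0, -0.5]
opening: 0.0851
t 15.18 wheel tcp [-289.6  -93.4  298.3] F [-0.5  0.  -0.5] open 0.085
tool x,y in wheel: [[ 0.556 -0.057 -0.829]
 [ 0.017  0.998 -0.057]] j [  35.3  -51.7  -58.2   29.1  -63.9 -144. ]
```

```bash
cat > sim.py <<'E'
from kin import *
lo2=np.array([-176.03,-82.01,-58.28,-173.87,-174.79,-173.66])+.05;hi2=np.array([176.03,121.73,71.71,95.51,-.11,173.66])-.05
def solve(x,m,q0,w):
    def f(q):
        y,n=fk(q);return np.r_[(y-x)*1000,R.from_matrix(n.T@m).as_rotvec()*w]
    return least_squares(f,np.clip(q0,lo2+1e-3,hi2-1e-3),bounds=(lo2,hi2),xtol=1e-6,ftol=1e-6).x
def run(q,rows,w):
    for l,tw in rows:
        x,m=fk(q);q=solve(x+m@np.array(l)/1000.,m@R.from_euler('x',tw).as_matrix(),q,w)
    return q
def desc(q):
    x,m=fk(q);t=RW.inv().apply(m[:,0]);return tow(x).round(),'lean',round(np.degrees(np.arccos(-t[2])),1),'az',round(np.degrees(np.arctan2(t[1],t[0])),1),q.round()
E
python3 - <<'E'
from sim import *
for w in(50,100,200,400,800):
    q=run(np.array([2.3,39.1,58.4,0,-109.6,-102.7]),[((0,0,15),0)]*10,w);print(w,'s1',*desc(q))
    q=run(q,[((-5,0,30),0)]*10,w);print(w,'s2',*desc(q))
    q=run(np.array([10.3,-27.2,-58.2,33.9,-30.5,-136]),[((-15,0,-25),0)]*5,w);print(w,'p',*desc(q))
E
```

```text
50 s1 [365.  37. 454.] lean 16.6 az -6.4 [   2.   47.   72.    5.  -99. -102.]
50 s2 [568.  42. 664.] lean 60.1 az -6.4 [   4.   48.   72.   21.  -57. -107.]
50 p [-319.  -71.  277.] lean 27.7 az 5.0 [  38.  -53.  -55.   20.  -69. -141.]
100 s1 [361.  37. 450.] lean 15.6 az -6.4 [   2.   47.   72.    5. -100. -102.]
100 s2 [560.  42. 645.] lean 57.2 az -6.3 [   4.   48.   72.   20.  -60. -107.]
100 p [-316.  -73.  278.] lean 28.1 az 4.0 [  39.  -53.  -55.   21.  -68. -142.]
200 s1 [346.  37. 437.] lean 12.5 az -6.5 [   2.   48.   72.    4. -102. -102.]
200 s2 [530.  41. 584.] lean 47.9 az -6.2 [   4.   48.   72.   16.  -68. -105.]
200 p [-310.  -79.  282.] lean 29.5 az 1.3 [  39.  -53.  -56.   23.  -68. -143.]
400 s1 [319.  37. 413.] lean 6.8 az -6.9 [   2.   48.   72.    2. -107. -102.]
400 s2 [457.  39. 457.] lean 28.3 az -6.1 [   3.   50.   72.    9.  -85. -102.]
400 p [-298.  -90.  291.] lean 32.2 az -3.1 [  39.  -54.  -58.   27.  -68. -145.]
800 s1 [298.  37. 396.] lean 2.2 az -8.6 [   2.   49.   72.    1. -110. -102.]
800 s2 [380.  38. 351.] lean 10.0 az -6.4 [   1.   53.   72.    3.  -99. -101.]
800 p [-289.  -99.  304.] lean 34.7 az -6.1 [  38.  -53.  -58.   30.  -66. -146.]
```

```bash
timeout 500 python3 - <<'E'
from sim import *
q0=np.array([35.3,-51.7,-58.2,29.1,-63.9,-144])
m=fk(q0)[1]
for dx,dy,dz in((-1,0,0),(-1,0,-.7),(-1,.7,0),(-1,-.7,0),(-.7,0,-1),(0,0,-1),(-1,0,.7),(-.5,.7,-.7),(-.5,-.7,-.7),(-.5,-1,0),(-.5,1,0)):
    d=np.array([dx,dy,dz]);d=d/np.linalg.norm(d);l=m.T@RW.apply(d)*35
    q=run(q0,[(l,0)]*6,600);print((dx,dy,dz),*desc(q));q=run(q,[(l,0)]*5,600);print('     ',*desc(q))
E
```

```text
(-1, 0, 0) [-464. -150.  300.] lean 32.6 az -1.4 [-10. -57. -46.   1. -68. -89.]
      [-638. -154.  304.] lean 32.6 az -1.4 [ -9. -78. -39.   1. -96. -90.]
(-1, 0, -0.7) [-436. -146.  196.] lean 32.1 az -0.6 [-13. -51. -58.  -2. -51. -86.]
      [-553.  -98.  124.] lean 30.1 az -6.1 [-55. -48. -58. -22. -57. -37.]
(-1, 0.7, 0) [-336.  -96.  304.] lean 29.3 az 4.9 [  28.  -53.  -51.   17.  -68. -129.]
      [-461.  -91.  329.] lean 29.0 az 15.3 [-23. -47. -36. -14. -76. -73.]
(-1, -0.7, 0) [-455. -222.  299.] lean 33.8 az -5.4 [  23.  -74.  -51.   21.  -86. -120.]
      [-587. -292.  329.] lean 32.2 az -8.3 [  20.  -82.  -39.   20. -106. -110.]
(-0.7, 0, -1) [-395. -146.  157.] lean 31.8 az 0.9 [-22. -36. -58. -11. -37. -70.]
      [-501. -142.   18.] lean 31.8 az 0.9 [-89.   1. -52. -51. -42.  30.]
(0, 0, -1) [-276. -142.  123.] lean 31.5 az 2.4 [-13. -17. -58.  -9. -17. -78.]
      [-283. -130.  -51.] lean 31.5 az 2.4 [-56.  18. -45. -80. -23.  32.]
(-1, 0, 0.7) [-423. -150.  421.] lean 32.5 az -1.4 [-10. -49. -31.   1. -75. -90.]
      [-564. -157.  524.] lean 32.5 az -1.4 [ -8. -57. -15.   2. -99. -91.]
(-0.5, 0.7, -0.7) [-302.  -43.  251.] lean 26.4 az 4.6 [  41.  -49.  -58.   21.  -64. -147.]
      [-317.   25.  223.] lean 20.2 az 14.6 [  60.  -49.  -58.   18.  -70. -163.]
(-0.5, -0.7, -0.7) [-382. -230.  168.] lean 33.8 az -5.6 [-56. -17. -42. -33. -42. -23.]
      [-461. -340.   58.] lean 33.8 az -5.6 [-89.  10. -33. -47. -46.  22.]
(-0.5, -1, 0) [-383. -280.  301.] lean 33.9 az -6.1 [  52.  -82.  -50.   32. -105. -139.]
      [-467. -374.  366.] lean 31.8 az -11.7 [  48.  -82.  -37.   34. -118. -128.]
(-0.5, 1, 0) [-260.   45.  304.] lean 29.5 az -2.1 [  68.  -46.  -56.   30.  -77. -174.]
      [-259.  172.  329.] lean 25.0 az 1.3 [  69.  -31.  -46.   26.  -71. -174.]
```

```bash
python3 - <<'E'
from sim import *
q0=np.array([35.3,-51.7,-58.2,29.1,-63.9,-144]);m=fk(q0)[1];d=np.array([-.5,.7,-.7]);d/=np.linalg.norm(d);print(m.T@RW.apply(d)*35)
for n in(3,4,5):print(n,*desc(run(q0,[(m.T@RW.apply(d)*35,0)]*n,600)))
E
```

```text
[  8.30070807  23.05776686 -24.98875013]
3 [-294.  -72.  272.] lean 30.2 az -1.0 [  35.  -50.  -58.   25.  -62. -143.]
4 [-297.  -63.  265.] lean 28.9 az 0.8 [  37.  -49.  -58.   23.  -62. -144.]
5 [-300.  -53.  257.] lean 27.7 az 2.6 [  39.  -49.  -58.   22.  -63. -145.]
```

```bash

python3 -m pendant '[{"claw":85,"linear":[8.3,23,-25],"twist":0},{"claw":85,"linear":[8.3,23,-25],"twist":0},{"claw":85,"linear":[8.3,23,-25],"twist":0},{"claw":85,"linear":[8.3,23,-25],"twist":0},{"claw":85,"linear":[8.3,23,-25],"twist":0},{"claw":85,"linear":[0,0,0],"twist":0},{"claw":85,"linear":[0,0,0],"twist":0},{"claw":85,"linear":[0,0,0],"twist":0},{"claw":85,"linear":[0,0,0],"twist":0},{"claw":85,"linear":[0,0,0],"twist":0}]'
cat > chk.py <<'E'
from sim import *
o=st();q=np.array(o['joint_pos']);print(*desc(q))
m=rpy(o).as_matrix()
for k in((59.5,-58,183),(59.5,-3,200)):
    for back in(80,0):
        P=w2(k)+(18.8-back)/1000*m[:,0];a=min((ik(P,m,q0) for q0 in([-5,5,-30,20,-25,-120],[-5,5,-30,0,-25,-100])),key=lambda s:s[1]);print(k,back,a[0].round(),round(a[1],1),'tcp',tow(P).round(1))
P=w2((59.5,-58,183))+(-.0612)*m[:,0];a=tow(P);delta([(-60,a[1],300),a,a+80*RW.inv().apply(m[:,0])])
E
python3 chk.py
```

```text
clock: 16.02
tool_pos: [0.2969, -0.1527, 0.2587]
orientation: [1.3, 62.1, -7.8]
force: [-0.9, -0.2, 0.3]
opening: 0.0851
t 16.02 wheel tcp [-299.4  -51.2  258.7] F [-0.9 -0.2  0.3] open 0.085
tool x,y in wheel: [[ 0.467  0.02  -0.884]
 [-0.024  1.     0.01 ]] j [  40.4  -49.9  -58.2   22.8  -64.1 -146.3]
[-299.  -53.  260.] lean 27.9 az 2.5 [  40.  -50.  -58.   23.  -64. -146.]
(59.5, -58, 183) 80 [  -1.    4.  -28.    7.  -30. -103.] 0.0 tcp [ 30.9 -59.2 237.1]
(59.5, -58, 183) 0 [  -1.   12.  -30.    9.  -21. -105.] 0.0 tcp [ 68.3 -57.6 166.4]
(59.5, -3, 200) 80 [   6.    2.  -30.   12.  -31. -114.] 0.0 tcp [ 30.9  -4.2 254.1]
(59.5, -3, 200) 0 [   4.   10.  -33.   16.  -21. -117.] 0.0 tcp [ 68.3  -2.6 183.4]
(-60, np.float64(-59.243236500848624), 300) -> [ 75.3 -13.4 230.8]
[ 30.89442147 -59.2432365  237.08895673] -> [98.1 -2.8 50.9]
[ 68.28733458 -57.61809075 166.38443813] -> [80.  0. -0.]
```

```bash

python3 -m pendant '[{"claw":85,"linear":[8.4,-1.5,25.7],"twist":0},{"claw":85,"linear":[8.4,-1.5,25.7],"twist":0},{"claw":85,"linear":[8.4,-1.5,25.7],"twist":0},{"claw":85,"linear":[8.4,-1.5,25.7],"twist":0},{"claw":85,"linear":[8.4,-1.5,25.7],"twist":0},{"claw":85,"linear":[8.4,-1.5,25.7],"twist":0},{"claw":85,"linear":[8.4,-1.5,25.7],"twist":0},{"claw":85,"linear":[8.4,-1.5,25.7],"twist":0},{"claw":85,"linear":[8,-1.4,25.2],"twist":0},{"claw":85,"linear":[0,0,0],"twist":0}]'
python3 chk.py; python3 look.py w3
```

```text
clock: 16.85
tool_pos: [0.5115, -0.194, 0.2966]
orientation: [1.0, 62.5, -7.8]
force: [-0.4, 0.3, 0.4]
opening: 0.0849
t 16.85 wheel tcp [-80.8 -53.4 296.6] F [-0.4  0.3  0.4] open 0.085
tool x,y in wheel: [[ 0.461  0.02  -0.887]
 [-0.029  1.     0.008]] j [   3.4  -10.4  -33.6    8.   -40.  -107.1]
[-81. -53. 298.] lean 27.5 az 2.5 [   3.  -10.  -34.    8.  -40. -107.]
(59.5, -58, 183) 80 [  -1.    4.  -28.    6.  -31. -103.] 0.0 tcp [ 31.3 -59.2 237.3]
(59.5, -58, 183) 0 [  -1.   12.  -30.    8.  -21. -104.] 0.0 tcp [ 68.2 -57.6 166.3]
(59.5, -3, 200) 80 [   6.    3.  -29.   12.  -32. -113.] 0.0 tcp [ 31.3  -4.2 254.3]
(59.5, -3, 200) 0 [   4.   10.  -32.   15.  -22. -116.] 0.0 tcp [ 68.2  -2.6 183.3]
(-60, np.float64(-59.2393252603327), 300) -> [ 6.5 -6.4 19.9]
[ 31.27428895 -59.23932526 237.28824282] -> [97.7 -3.1 52. ]
[ 68.17064326 -57.61929224 166.32321953] -> [80.  0.  0.]
t 16.85 wheel tcp [-80.8 -53.4 296.6] F [-0.4  0.3  0.4] open 0.085
tool x,y in wheel: [[ 0.461  0.02  -0.887]
 [-0.029  1.     0.008]] j [   3.4  -10.4  -33.6    8.   -40.  -107.1]
knob [ 58.5 -58.1 183. ] err 0.00043764351544011776 angle -0.6105692947060672 r 101.32571957543294 [311.95436508 242.8531746 ]
marker 103 angle fit -0.38323604291829566 offset 21.600669605285425 mean ang -0.03715414727850455 r max 71.40056902517948 [ 38.7  -3.5 162.3]
```

```bash

python3 -m pendant '[{"claw":85,"linear":[26,-2.4,17.3],"twist":0},{"claw":85,"linear":[26,-2.4,17.3],"twist":0},{"claw":85,"linear":[26,-2.4,17.3],"twist":0},{"claw":85,"linear":[26,-2.4,17.3],"twist":0},{"claw":85,"linear":[0,0,0],"twist":0},{"claw":85,"linear":[16,0,0],"twist":0},{"claw":85,"linear":[16,0,0],"twist":0},{"claw":85,"linear":[16,0,0],"twist":0},{"claw":85,"linear":[0,0,0],"twist":0},{"claw":85,"linear":[0,0,0],"twist":0}]'
python3 - <<'E'
from h import *
o=st();delta([(67,-57.6,165)])
E
```

```text
clock: 17.73
tool_pos: [0.6351, -0.2209, 0.1928]
orientation: [1.1, 62.6, -7.6]
force: [0.6, -0.2, 0.7]
opening: 0.0856
t 17.73 wheel tcp [ 45.6 -57.8 192.8] F [ 0.6 -0.2  0.7] open 0.086
tool x,y in wheel: [[ 0.46   0.021 -0.888]
 [-0.029  1.     0.009]] j [  -0.9    8.2  -29.8    7.3  -25.  -103.7]
(67, -57.6, 165) -> [34.5 -0.7  6.3]
```

```bash

python3 -m pendant '[{"claw":85,"linear":[17,0,3],"twist":0},{"claw":85,"linear":[17,-0.5,3],"twist":0},{"claw":85,"linear":[0,0,0],"twist":0},{"claw":40,"linear":[0,0,0],"twist":0},{"claw":40,"linear":[0,0,0],"twist":0},{"claw":40,"linear":[0,0,0],"twist":0},{"claw":40,"linear":[0,0,0],"twist":0},{"claw":40,"linear":[0,0,0],"twist":0},{"claw":40,"linear":[0,0,0],"twist":0},{"claw":40,"linear":[0,0,0],"twist":0}]'
python3 look.py w4
python3 -c "
from h import *
im=cv2.imread('pics/w4.png');print()"
```

```text
clock: 18.57
tool_pos: [0.6569, -0.2242, 0.1664]
orientation: [1.2, 62.5, -7.6]
force: [0.6, 0.0, 0.2]
opening: 0.0442
t 18.57 wheel tcp [ 67.7 -57.1 166.4] F [0.6 0.  0.2] open 0.044
tool x,y in wheel: [[ 0.462  0.022 -0.887]
 [-0.03   1.     0.009]] j [  -1.3   11.7  -29.5    7.9  -21.5 -104.1]
knob [ 58.6 -58.  183.3] err 0.0003331645224460959 angle -0.608073651675185 r 101.44627919009915 [317.30529369 250.50108774]
marker 605 angle fit -0.07707552365622605 offset 1.5946202649779038 mean ang -0.047418623953953284 r max 71.20374277020808 [ 38.9  -3.2 161.7]
```

View pics/w4.png

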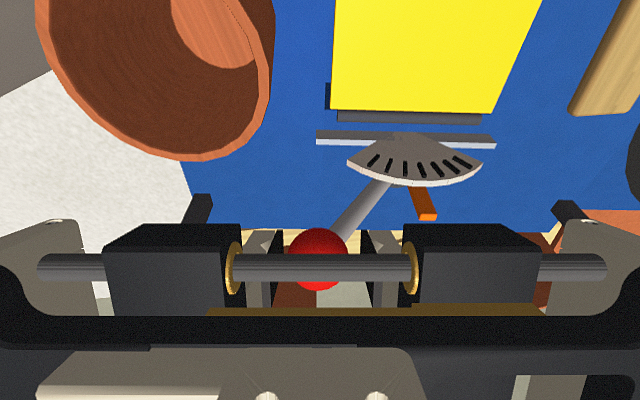

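```bash
python3 - <<'E'
from h import *
c=np.load('w4c.npy',allow_pickle=True).item();I=cv2.imread('pics/w4.png');D=np.load('w4.npy')
H=cv2.cvtColor(I,cv2.COLOR_BGR2HSV);h,s,v=[H[...,i].astype(int) for i in range(3)]
m=(h>6)&(h<22)&(s>150)&(v>80);m[:175]=0;m[235:]=0;m[:,:395]=0;m[:,450:]=0
Q=(cloud(c,D)-W0)@RW.as_matrix()*1000
for xp in(39,40.3):
  R_=[]
  for y in range(188,221,2):
    xs=np.where(m[y])[0]
    if len(xs)<5: continue
    e=[]
    for x in(xs[0]-.5,xs[-1]+.5):
        a=tow(world(c,(x,y),.15));b=tow(world(c,(x,y),.5));t=(xp-a[0])/(b[0]-a[0]);e.append((a+t*(b-a))[1:])
    R_.append([y,xs[0],xs[-1],*np.array(e).ravel()])
  R_=np.array(R_);print(xp)
  if xp==39: print(R_.round(1)[:, :], '\nx depth',[Q[int(r[0]),int((r[1]+r[2])/2),0].round(1) for r in R_], [tuple(I[int(r[0]),int((r[1]+r[2])/2)]) for r in R_][::4])
  mid=(R_[:,3]+R_[:,5])/2;z=(R_[:,4]+R_[:,6])/2;k=R_[:,0]<=208
  print('slope,off at pivot',np.polyfit(z[k]-100,mid[k],1),'ang via pivot',np.median(np.arctan2(mid[k],z[k]-100)))
E
```

```text
39
[[ 1.880e+02  4.080e+02  4.250e+02 -7.900e+00  1.494e+02  2.400e+00
   1.492e+02]
 [ 1.900e+02  4.090e+02  4.260e+02 -7.700e+00  1.511e+02  2.500e+00
   1.509e+02]
 [ 1.920e+02  4.100e+02  4.270e+02 -7.500e+00  1.528e+02  2.600e+00
   1.526e+02]
 [ 1.940e+02  4.100e+02  4.280e+02 -7.900e+00  1.545e+02  2.700e+00
   1.543e+02]
 [ 1.960e+02  4.110e+02  4.280e+02 -7.700e+00  1.561e+02  2.200e+00
   1.559e+02]
 [ 1.980e+02  4.120e+02  4.290e+02 -7.600e+00  1.578e+02  2.300e+00
   1.575e+02]
 [ 2.000e+02  4.130e+02  4.300e+02 -7.400e+00  1.594e+02  2.400e+00
   1.591e+02]
 [ 2.020e+02  4.130e+02  4.310e+02 -7.800e+00  1.609e+02  2.500e+00
   1.607e+02]
 [ 2.040e+02  4.140e+02  4.310e+02 -7.600e+00  1.625e+02  2.000e+00
   1.623e+02]
 [ 2.060e+02  4.150e+02  4.330e+02 -7.500e+00  1.640e+02  2.700e+00
   1.638e+02]
 [ 2.080e+02  4.150e+02  4.340e+02 -7.800e+00  1.655e+02  2.800e+00
   1.653e+02]
 [ 2.100e+02  4.160e+02  4.340e+02 -7.700e+00  1.670e+02  2.300e+00
   1.668e+02]
 [ 2.120e+02  4.170e+02  4.350e+02 -7.500e+00  1.685e+02  2.400e+00
   1.683e+02]
 [ 2.140e+02  4.170e+02  4.360e
[... 307 characters left out ...]
[np.float64(38.1), np.float64(38.2), np.float64(38.4), np.float64(37.9), np.float64(38.1), np.float64(39.1), np.float64(38.3), np.float64(38.5), np.float64(38.2), np.float64(38.6), np.float64(38.2), np.float64(38.3), np.float64(38.9), np.float64(39.0), np.float64(39.2), np.float64(41.4), np.float64(115.7)] [(np.uint8(3), np.uint8(47), np.uint8(118)), (np.uint8(13), np.uint8(54), np.uint8(120)), (np.uint8(17), np.uint8(58), np.uint8(120)), (np.uint8(11), np.uint8(55), np.uint8(114)), (np.uint8(81), np.uint8(112), np.uint8(205))]
slope,off at pivot [ 0.00497456 -2.89174299] ang via pivot -0.045597052837112156
40.3
slope,off at pivot [ 0.00497456 -2.17176798] ang via pivot -0.034116826847793554
```

```bash

python3 -m pendant '[{"claw":0,"linear":[0,0,0],"twist":0},{"claw":0,"linear":[0,0,0],"twist":0},{"claw":0,"linear":[0,0,0],"twist":0},{"claw":0,"linear":[0,0,0],"twist":0},{"claw":0,"linear":[0,0,0],"twist":0},{"claw":0,"linear":[0,0,0],"twist":0},{"claw":0,"linear":[0,0,0],"twist":0},{"claw":0,"linear":[0,0,0],"twist":0},{"claw":0,"linear":[0,0,0],"twist":0},{"claw":0,"linear":[0,0,0],"twist":0}]'
python3 - <<'E'
from h import *
o=st();p0=tow(o['tool_pos']);f=lambda a:np.array([0,100*np.sin(a),100*np.cos(a)])
A=np.linspace(-.608,-.025,9);delta([tuple((p0+f(a)-f(A[0])).round(1)) for a in A[1:]])
E
```

```text
clock: 19.45
tool_pos: [0.6572, -0.2245, 0.1668]
orientation: [1.2, 62.4, -7.6]
force: [-3.6, -2.2, 5.0]
opening: 0.0322
t 19.45 wheel tcp [ 67.9 -57.4 166.8] F [-3.6 -2.2  5. ] open 0.032
tool x,y in wheel: [[ 0.462  0.022 -0.886]
 [-0.029  1.     0.01 ]] j [  -1.3   11.7  -29.5    7.9  -21.5 -104.1]
(np.float64(67.9), np.float64(-51.2), np.float64(170.7)) -> [-3.4  6.2  1.9]
(np.float64(67.9), np.float64(-44.8), np.float64(174.2)) -> [-3.   6.4  1.8]
(np.float64(67.9), np.float64(-38.2), np.float64(177.2)) -> [-2.5  6.6  1.5]
(np.float64(67.9), np.float64(-31.4), np.float64(179.7)) -> [-2.1  6.8  1.3]
(np.float64(67.9), np.float64(-24.4), np.float64(181.7)) -> [-1.6  7.   1.1]
(np.float64(67.9), np.float64(-17.2), np.float64(183.2)) -> [-1.2  7.2  0.8]
(np.float64(67.9), np.float64(-10.0), np.float64(184.2)) -> [-0.7  7.2  0.6]
(np.float64(67.9), np.float64(-2.7), np.float64(184.6)) -> [-0.2  7.3  0.3]
```

```bash

python3 -m pendant '[{"claw":0,"linear":[-3.4,6.2,1.9],"twist":0},{"claw":0,"linear":[-3.0,6.4,1.8],"twist":0},{"claw":0,"linear":[-2.5,6.6,1.5],"twist":0},{"claw":0,"linear":[-2.1,6.8,1.3],"twist":0},{"claw":0,"linear":[-1.6,7.0,1.1],"twist":0},{"claw":0,"linear":[-1.2,7.2,0.8],"twist":0},{"claw":0,"linear":[-0.7,7.2,0.6],"twist":0},{"claw":0,"linear":[-0.2,7.3,0.3],"twist":0},{"claw":0,"linear":[0,0,0],"twist":0},{"claw":0,"linear":[0,0,0],"twist":0}]'
python3 look.py w5
python3 -c "
import cv2
a=cv2.imread('pics/w5.png')[120:270,230:430];cv2.imwrite('pics/w5c.png',cv2.resize(a,None,fx=4,fy=4,interpolation=2))"
```

```text
clock: 20.28
tool_pos: [0.668, -0.1709, 0.1864]
orientation: [1.1, 62.3, -7.6]
force: [-4.1, -3.1, 11.6]
opening: 0.0304
t 20.28 wheel tcp [ 69.   -2.7 186.4] F [-4.1 -3.1 11.6] open 0.03
tool x,y in wheel: [[ 0.465  0.022 -0.885]
 [-0.031  0.999  0.009]] j [   4.4    9.7  -32.    15.1  -21.8 -115.8]
knob [ 58.8  -1.5 200.5] err 0.0003424865181857692 angle -0.015052954624982535 r 100.54367851903511 [321.36863005 241.39377895]
marker 461 angle fit 0.017800175528374255 offset -2.905233339114654 mean ang -0.028983039678787084 r max 71.3243073238812 [ 38.8  -1.8 162.2]
```

View pics/w5c.png

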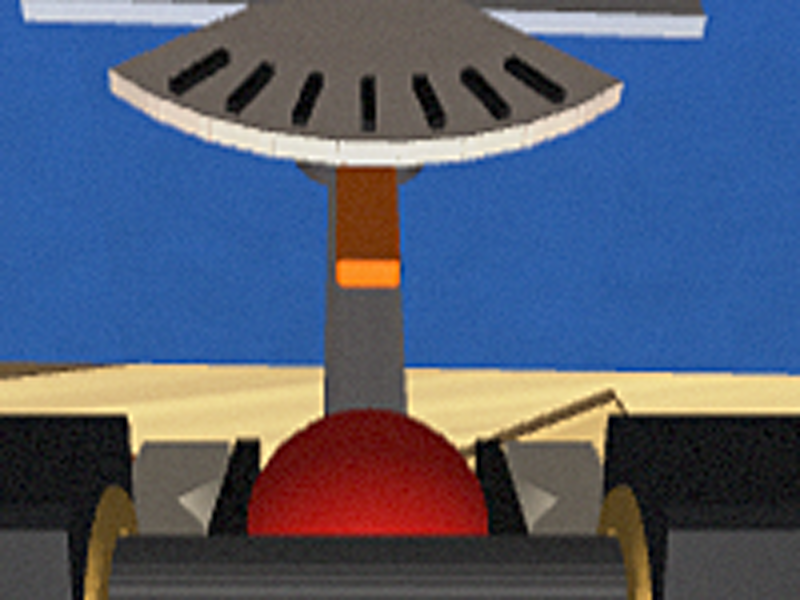

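```bash
python3 - <<'E'
from h import *
c=np.load('w5c.npy',allow_pickle=True).item();I=cv2.imread('pics/w5.png');D=np.load('w5.npy')
Rm=R.from_rotvec(c['rvec']).as_matrix();print('cam',tow(-Rm.T@c['tvec']))
def onx(p,xp):
    a=tow(world(c,p,.1));b=tow(world(c,p,.5));return (a+(xp-a[0])/(b[0]-a[0])*(b-a)).round(2)
g=lambda x,y:(x/4+230-.375,y/4+120-.375)
for n,p,xp in(('tickT',g(369,76),32),('tickB',g(369,129),32),('qL',g(109,72),32),('qR',g(622,87),32),('mkL',g(335,258),40),('mkR',g(400,258),40),('mkLtop',g(337,170),40),('mkRtop',g(396,170),40),('rodL',g(325,400),57),('rodR',g(406,400),57),('rodL',g(326,320),57),('rodR',g(405,320),57)): print(n,onx(p,xp))
# subpixel columns
H=cv2.cvtColor(I,cv2.COLOR_BGR2HSV);h,s,v=[H[...,i].astype(int) for i in range(3)]
for y in(165,170,175,180,184,188):
    xs=np.where((h[y]>4)&(h[y]<22)&(s[y]>150))[0];xs=xs[(xs>300)&(xs<345)];print('mk',y,xs.min(),xs.max(),onx(((xs.min()+xs.max())/2,y),40))
for y in(196,202,208,214,219):
    xs=np.where((s[y,290:360]<60)&(v[y,290:360]<120))[0]+290;print('rod',y,xs.min(),xs.max(),onx(((xs.min()+xs.max())/2,y),57))
E
```

```text
cam [-65.36390849  -5.95037725 294.77355135]
tickT [ 32.    -1.35 132.48]
tickB [ 32.   -1.5 147.4]
qL [ 32.   -41.95 132.89]
qR [ 32.    38.39 134.16]
mkL [ 40.    -6.21 167.72]
mkR [ 40.     2.88 167.48]
mkLtop [ 40.    -6.14 146.68]
mkRtop [ 40.     2.89 146.39]
rodL [ 57.    -7.33 178.9 ]
rodR [ 57.     4.23 178.68]
rodL [ 57.    -7.47 162.09]
rodR [ 57.     4.64 161.81]
mk 165 314 328 [ 40.    -1.81 149.52]
mk 170 314 328 [ 40.    -1.85 154.52]
mk 175 314 328 [ 40.    -1.89 159.33]
mk 180 314 329 [ 40.    -1.64 163.93]
mk 184 314 329 [ 40.    -1.67 167.49]
mk 188 314 329 [ 40.    -1.7  170.94]
rod 196 312 329 [ 57.    -1.71 158.64]
rod 202 311 329 [ 57.    -2.05 164.09]
rod 208 311 330 [ 57.    -1.78 169.3 ]
rod 214 311 330 [ 57.    -1.81 174.3 ]
rod 219 311 330 [ 57.    -1.84 178.3 ]
```

```bash

python3 -m pendant '[{"claw":60,"linear":[0,0,0],"twist":0},{"claw":60,"linear":[0,0,0],"twist":0},{"claw":60,"linear":[0,0,0],"twist":0},{"claw":80,"linear":[0,0,0],"twist":0},{"claw":80,"linear":[0,0,0],"twist":0},{"claw":80,"linear":[0,0,0],"twist":0},{"claw":80,"linear":[-10,0,0],"twist":0},{"claw":80,"linear":[-15,0,0],"twist":0},{"claw":80,"linear":[-20,0,0],"twist":0},{"claw":80,"linear":[-20,0,0],"twist":0}]'
python3 look.py w6
python3 - <<'E'
from h import *
c=np.load('w6c.npy',allow_pickle=True).item();I=cv2.imread('pics/w6.png')
def onx(p,xp):
    a=tow(world(c,p,.1));b=tow(world(c,p,.6));return (a+(xp-a[0])/(b[0]-a[0])*(b-a)).round(2)
H=cv2.cvtColor(I,cv2.COLOR_BGR2HSV);h,s,v=[H[...,i].astype(int) for i in range(3)]
p=proj(c,w2((40,-1.7,165)));print(p)
for y in range(int(p[1])-10,int(p[1])+25,2):
    a,b=int(p[0])-25,int(p[0])+25
    xs=np.where((h[y,a:b]>4)&(h[y,a:b]<22)&(s[y,a:b]>150))[0]+a
    if len(xs)>5: print('mk',y,xs.min(),xs.max(),onx(((xs.min()+xs.max())/2,y),40))
    xs=np.where((s[y,a:b]<60)&(v[y,a:b]<120))[0]+a
    if len(xs)>5: print('rod',y,xs.min(),xs.max(),onx(((xs.min()+xs.max())/2,y),57))
E
python3 -c "
import cv2
a=cv2.imread('pics/w6.png')[90:270,220:440];cv2.imwrite('pics/w6c.png',cv2.resize(a,None,fx=3.3,fy=3.3,interpolation=2))"
```

```text
clock: 21.17
tool_pos: [0.636, -0.1664, 0.2421]
orientation: [1.1, 62.6, -7.6]
force: [0.1, -0.3, 1.0]
opening: 0.0799
t 21.17 wheel tcp [ 36.7  -4.  242.1] F [ 0.1 -0.3  1. ] open 0.08
tool x,y in wheel: [[ 0.46   0.022 -0.887]
 [-0.03   1.     0.009]] j [   5.6    3.6  -29.7   12.   -30.4 -113.2]
knob [ 58.7  -1.5 200.3] err 0.0003607157167758626 angle -0.014989819918781212 r 100.34803664802793 [321.12887324 218.5584507 ]
marker 226 angle fit -0.006409894423960554 offset -1.472802441986309 mean ang -0.030605899128003444 r max 71.2594032410837 [ 38.5  -1.9 161.9]
[321.22261112 168.67866559]
mk 158 316 326 [ 40.    -1.75 150.38]
rod 158 312 329 [ 57.    -1.53 125.5 ]
mk 160 316 326 [ 40.    -1.77 153.23]
mk 162 316 326 [ 40.    -1.8  156.02]
mk 164 316 326 [ 40.    -1.82 158.76]
mk 166 316 326 [ 40.    -1.84 161.46]
mk 168 316 326 [ 40.    -1.87 164.12]
mk 170 316 326 [ 40.    -1.89 166.72]
mk 172 316 327 [ 40.    -1.53 169.28]
mk 174 316 327 [ 40.    -1.55 171.8 ]
rod 178 315 327 [ 57.    -1.32 155.1 ]
rod 180 315 327 [ 57.    -1.34 157.8 ]
rod 182 315 327 [ 57.    -1.37 160.46]
rod 184 315 327 [ 57.    -1.39 163.08]
rod 186 315 327 [ 57.    -1.41 165.65]
rod 188 315 327 [ 57.    -1.43 168.18]
rod 190 314 327 [ 57.    -1.86 170.69]
rod 192 314 328 [ 57.    -1.47 173.14]
```

View pics/w6c.png

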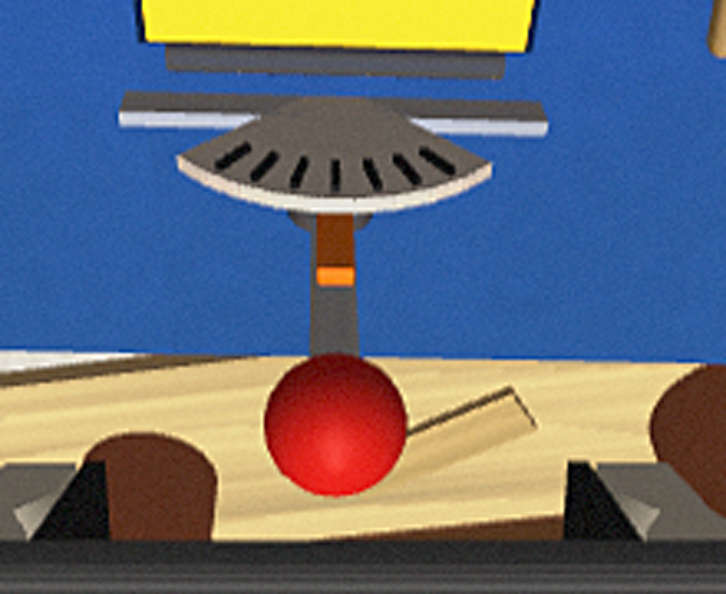

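The crop shows the knob at (336,425), the rod and the orange marker (335,250) all on the quadrant's middle tick. They agree within about 0.01 rad, and the knob did not move on release. Now I'll retreat and do the final checks.

```bash

python3 -m pendant '[{"claw":80,"linear":[-25,0,0],"twist":0},{"claw":80,"linear":[-25,0,0],"twist":0},{"claw":80,"linear":[-25,0,-15],"twist":0},{"claw":80,"linear":[-25,0,-25],"twist":0},{"claw":80,"linear":[-25,0,-25],"twist":0},{"claw":80,"linear":[-20,0,-25],"twist":0},{"claw":80,"linear":[-20,0,-25],"twist":0},{"claw":80,"linear":[0,0,0],"twist":0},{"claw":80,"linear":[0,0,0],"twist":0},{"claw":80,"linear":[0,0,0],"twist":0}]'
python3 look.py w7
python3 - <<'E'
from h import *
n='scene';c=camera_params(n);I,D=snapshot(n);cv2.imwrite('pics/scene2.png',I[...,::-1]);P=cloud(c,D);Q=(P-W0)@RW.as_matrix()*1000
H=cv2.cvtColor(I,cv2.COLOR_RGB2HSV);h,s,v=[H[...,i].astype(int) for i in range(3)]
yel=(h>20)&(h<32)&(s>180)&(v>90)&(D>0)&(abs(Q[...,1])<60)&(Q[...,0]>-140)&(Q[...,0]<60)
print('lid',yel.sum(),np.percentile(Q[yel],[5,50,95],axis=0).round(1))
for t,r in(('cup',None),('pot',None),('bottle',None),('rib',None)):
    for b in boxes_of('scene',t)[:1]: print(t,np.round(b['xy']),round(b['confidence'],2))
a=cv2.imread('pics/scene0.png');b=cv2.imread('pics/scene2.png')
cv2.imwrite('pics/cmp.png',np.hstack([cv2.resize(x[100:300,210:410],None,fx=2,fy=2.6,interpolation=2) for x in(a,b)]))
E
```

```text
clock: 22.05
tool_pos: [0.4605, -0.1405, 0.3357]
orientation: [1.3, 62.4, -7.4]
force: [0.4, 0.9, 0.2]
opening: 0.0801
t 22.05 wheel tcp [-140.6   -9.9  335.7] F [0.4 0.9 0.2] open 0.08
tool x,y in wheel: [[ 0.463  0.023 -0.886]
 [-0.03   0.999  0.01 ]] j [  14.6  -20.3  -37.3   13.6  -48.  -120.2]
knob [ 58.5  -1.8 200.7] err 0.00037103021185325445 angle -0.018207194122034222 r 100.76349206270791 [320.975  250.8125]
marker 71 angle fit 0.030883633792652316 offset -4.101749817502776 mean ang -0.032434044309276655 r max 70.78347670331497 [ 38.8  -2.2 161.9]
lid 530 [[-95.6 -44.6 103.2]
 [-38.5  -2.3 105.4]
 [  9.3  40.9 107.8]]
cup [297. 163.] 0.96
pot [331. 212.] 0.56
bottle [281. 156.] 0.78
```

View pics/cmp.png

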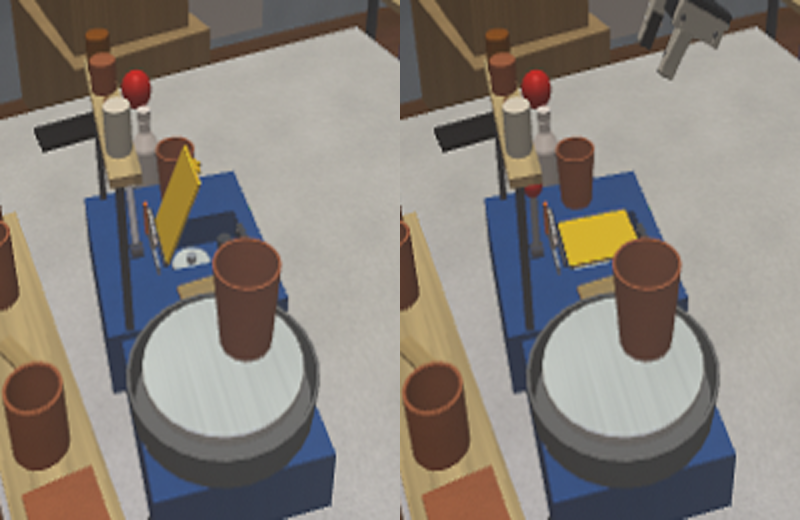

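The before/after views show the lid shut, the knob under the shelf, and the cup, pot, bottle and rib in the same places. The robot is clear of everything, so I'm handing in.

```bash
python3 -c "
from plant import *
print(close_job())"
```

```text
the job is handed in; nothing more can be done
None
```

The job is handed in at about 22 s on the robot's clock: the guard lid is shut and held by its catch, and the speed lever stands in line with the orange marker.

- **Lid:** I pressed it down with closed fingers until it stopped, with 26 N at the wrist. After release it stayed flat, with its top at z ≈ 105.5 mm in both later checks.
- **Lever:** I gripped the knob with the tool leaning 28°, swung it from about -0.61 rad to the marker, let go and backed off. The knob did not move when released.
- **Leaning the tool:** The move commands have no tilt, so I leaned the tool by driving the arm against its reach and joint limits in free space. The first lean (38°) ran into a wrist-joint limit near the knob and had to be reduced.
- **Alignment:** In the close-up, rod, marker and the quadrant's middle tick line up within about 0.01 rad. The raw angles disagree slightly: -0.015 to -0.018 for the knob against about -0.031 for the marker. I put this down to a sideways offset of about 1.6 mm in my wheel position, which I saw on the quadrant.
- **Surroundings:** Before and after pictures show the cup, pot, bottle and rib in the same places. The network did not report the rib in the last scene view, so I checked that one by eye only. Nothing touched the marker, and the last wrist-force reading was about 1 N.

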